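# Set a bench mixer's isolator to off and close its padlock hasp

## Task

Make the bench isolator ready for its padlock: swing the black handle round from on to off, fold the steel hasp down over the flat steel blade on the handle's end until it lies fully home, so that the padlock holes of blade and hasp are in line, and let go. The hasp sits a little differently on every box, so if it rides up on the blade do not force it down: inch the handle until the hasp drops over. Leave the things standing around where they are.

Things in the scene. Friction and masses are not known exactly. Their poses are not given: they have to be found in the camera images.
- isolator: Blue wedge-shaped console, fixed: 180 deep (x), 340 wide (y), front edge 60 high, back edge 186. Origin: centre of its underside; x to its back, y to its left, z up. The flat panel slopes up to the back at 35 deg. Panel directions in this frame, used below: up-slope v = (0.819, 0, 0.574), left u = (0, 1, 0), outward normal w = (-0.574, 0, 0.819). All points on it have its axes.
- panel (a point): Middle of the sloped panel's surface, at (0, 0, 123) in the console's frame. The offsets v, u, w below are from here, in mm along those directions.
- guard (a point): Middle of a fixed steel guard bar, 14 diameter, running along u over the whole panel at v = +50, w = 119, with a post to the panel at each end (u = -158 and 158). It lies straight above the handle's off position and keeps a tool that points straight down away from there; a tool tilted 35 deg to point along -w passes in front of it.
- pivot (a point): Where the handle's turning axis (along w) meets the panel: v = 0, u = -50. A round boss, 52 diameter and 22 high, surrounds it.
- handle (a joint): Angle of the handle, rad. 0 = on, pointing down-slope (-v); grows as its end swings left (+u). Off is 1.571, pointing to +u, to the hasp, give or take 0.08 for where the hasp sits. Travel ends at 2.1: nothing stops it at off. Starts at 0 to 0.5. Stays where left; turning it takes 0.18 N m, 4 N at 45 mm from the pivot.
- bar_mid (a point): Middle of the handle's bar, 45 from the pivot, w = 32; moves with it. The black bar is 16 wide, w = 20 to 44, and reaches from 20 behind the pivot to 75 in front of it.
- blade_eye (a point): Padlock hole (9 mm) of the steel blade on the handle's end: 87 from the pivot, w = 40.5; moves with the handle. The blade is 6 thick across the handle, 78 to 96 from the pivot, w = 10 to 50.
- hasp_hinge (a point): Middle of the hasp's hinge line as drawn: v = 0, u = 85, w = 22.5; the line runs along v. Fixed on the console. The real hasp is fastened up to 5 mm up-slope or down-slope of it, different each time and not in the readings; it does not shift when pushed.
- hasp_home (a point): Where the hasp's padlock holes come when home, as drawn (really up to 5 mm off along v): v = 0, u = 37, w = 40.5. Home, the handle then has 2 mm of play each way in the slot. If the slot misses the blade, the hasp rests on the blade's top at 0.5 to 0.7 rad; it drops home by itself when the handle is inched so that the blade comes under the slot.
- hasp (a joint): Fold angle of the steel hasp, rad: 0 = home, plate parallel to the panel, reaching 56 from the hinge towards the pivot; 1.9 = open, leaning outward (+u). Starts 1.75 to 1.9. Swings freely; falls shut by its weight (120 g) once below 1.2. Plate 44 wide along v, 5 thick, open slot 10 wide from 35 to 56 from the hinge; an ear 27 high each side of the slot carries a padlock hole.
- mould: Bystander, loose: three-gang steel prism mould, 170 x 120 x 48; origin at its underside's centre. To be left alone.
- reagent: Bystander, loose: amber glass bottle, 60 diameter, 140 high; origin at its underside's centre. To be left alone.
- weight: Bystander, loose: brass knob weight, 44 diameter, 60 high; origin at its underside's centre. To be left alone.
- spatula: Bystander, loose: steel spatula lying flat, 200 long; origin at its underside's centre. To be left alone.
- tin: Bystander, loose: plain steel can, 70 diameter, 80 high; origin at its underside's centre. To be left alone.
- carton: Bystander, loose: small cardboard carton, 60 x 70 x 70; origin at its underside's centre. To be left alone.
- cup: Bystander, loose: open steel cup, 70 diameter, 70 high; origin at its underside's centre. To be left alone.

How it is judged:
By the outcome, as a careful person would: the job done as asked, in the order asked, and still so for the second after the job is handed in, with the robot touching nothing.
It also fails if it takes over 64 s, if anything falls off the work surface, if the arm or the gripper's body presses on something with over 40 N, if the wrist force passes 120 N, or if a joint passes its speed limit or range.

## Robot

A 6-joint arm with a two-finger parallel gripper is mounted at the origin on the work surface. World frame = base frame: x ahead of the robot, y to its left, z up, the work surface at z = 0. Lengths are in m, angles in rad, forces in N, time in s.
With the tool pointing down it reaches from about 0.4 to 0.825 m from the base axis. Payload 7 kg.
Tool frame: the origin (TCP) lies at the centre of the arm's flange, where the gripper is bolted on; the fingertips stand 178 mm ahead of it and the grasp point (between the pads) lies 159 mm ahead of it; z points along the fingers, y is the direction in which the jaws open and shut (so a half turn about z gives the same grasp; the last joint's range is limited). The gripper opens to 88 mm and grips with 3 to 60 N. Pads are 19 mm wide; open, the fingers measure 130 mm over their backs; the gripper's body (78 mm by 193 mm) begins 47 mm behind the grasp point.
Start: joints at [1.609, 0.359, 0.012, 0, -1.224, -0.288], TCP at [0.167, 0.654, 0.405] pointing down, gripper open.
Joint ranges: [-3.07, 3.07], [-1.43, 2.12], [-1.02, 1.25], [-3.03, 1.67], [-3.05, -0], [-3.03, 3.03]. Speed limits (rad/s): [2.39, 2.39, 3.01, 3.14, 3.14, 3.14].

## Interface

Orientations are given as [roll, pitch, yaw] about the fixed x, y, z axes, in that order (R = Rz(yaw) Ry(pitch) Rx(roll)).
In Python, from station import arm gives the robot as it stands.
- The arm moves only by the shell command python3 -m handwheel 'ROWS' [OPENING] [FORCE]. ROWS is JSON, a list of rows, each a list of 4 numbers: the shift along the world's x, y, z in cm, then the turn about the world's z in rad. In form: [[dx, dy, dz, yaw], ...]. A call has 1 to 20 rows; each row shifts and turns the commanded pose from where the row before left it; what a row does not reach is not made up. A row lasts 1/10 s, in which the tool goes at most 50 mm and 8.59 degrees, less where a joint would pass 70% of its speed; a pose out of reach is approached as far as the arm can. A call is refused whole if a number of a shift passes 5 or a number of a turn 0.15, either way. A call with a gripper value outside its range is refused whole. OPENING is the closure, from 0 (fully open) to 1 (shut), set as the call begins (- or left out, the last holds). The fingers move at their own pace and stop on an object; FORCE is the grip in N (left out, the last holds). Time passes only in rows, so rows that do not move let the fingers close. It gives the time, the measured TCP pose, the force and the opening at its end, in the units of the state.
- arm.get_state(): the state, without advancing time (a new reading comes with each control period).
- arm.grab_frame(name): name is "scene" or "top" or "wrist"; returns a dict with "image" (420x560x3 uint8, red, green, blue), "depth" (420x560 float32, m along the optical axis (not along the pixel's ray), 0 where there is no reading), "vfov" (degrees; the focal length in pixels is half the picture's height over the tangent of half this angle, whatever the lens; pixels are square), "cx", "cy" (the principal point, pixels), "k1" (the pictures are not rectified: a ray, as slopes to the right and down, at radius r is drawn at 1 + k1 r^2 times it, then the intrinsics apply), "rvec" (rotation vector, rad) and "tvec" (3), from world to camera coordinates, as OpenCV has them. Camera axes: x right, y down, z forward; pixel columns grow to the right and rows downward; lengths in m; the calibration is good to about 2 mm. A picture is of the moment at which its call begins.
- arm.job_done(): hands the job in, once; it reports no verdict.
The state is a dict: "t": time; "q": joint angles; "qd": joint speeds; "joint_efforts": joint torques, N m; "eef_pos": TCP position; "ee_rot": TCP orientation; "force": force on the tool from outside, world axes, zero at the start; "moment": the same for the moment, N m; "width": finger opening in m.
Only numpy, scipy, OpenCV 4.12 (cv2) and the standard library are available. Lean on these libraries where they do the work, as an engineer would, in place of code of your own. Each camera call takes 0.05 s, during which the arm holds its last target.

## Working session

There is one attempt and no reset: what is moved stays moved. The work goes in short steps, Python scripts to look and compute and a shell command to move; the robot and the scene stay as the last step left them, time stands still between calls to the robot, and variables do not carry over. Pictures are saved under pics/ and viewed, and the job is handed in when it is done.

```bash
mkdir -p pics; ls; python3 - <<'E'
from station import arm
import cv2
s=arm.get_state(); print({k:s[k] for k in('t','eef_pos','ee_rot','force','width')})
for n in("scene","top","wrist"):
    f=arm.grab_frame(n); cv2.imwrite(f"pics/{n}0.png",f["image"][:,:,::-1]); print(n,f["vfov"],f["cx"],f["cy"],f["k1"],f["rvec"],f["tvec"])
E
```

```text
pics
{'t': 0.0, 'eef_pos': array([0.16679815, 0.65385828, 0.40374442]), 'ee_rot': array([ 3.13997278e+00, -1.42513990e-04, -2.49873120e-01]), 'force': array([0.69369757, 0.77627656, 0.07343813]), 'width': 0.08746786981369996}
scene 42.545047643494904 286.55458165547776 212.31720483528105 -0.044698288914464486 [ 2.46505817  0.95434412 -0.24904641] [-0.43747825 -0.24256269  1.57744946]
top 53.627850215268474 279.1698092937686 204.01166992833936 -0.12126144262933641 [ 2.1880795  -2.17035294  0.0353215 ] [0.04751281 0.5568535  1.09408515]
wrist 63.4033769112813 282.1583402480241 206.6778535320436 0.0284333581193905 [-1.8152338   2.33463995  0.31713906] [ 0.67430958 -0.03391815  0.3901535 ]
```

View pics/scene0.png

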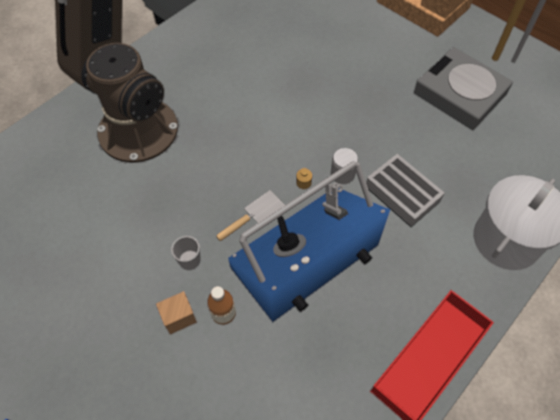

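View pics/top0.png

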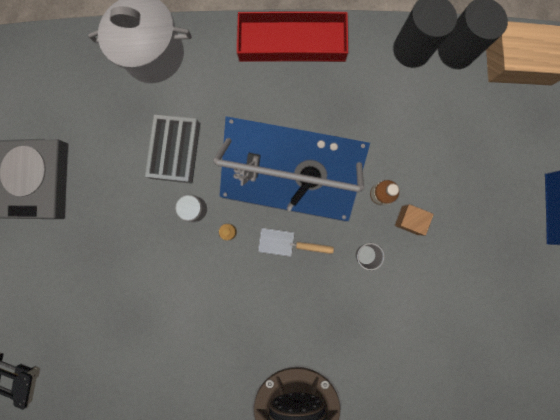

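View pics/wrist0.png

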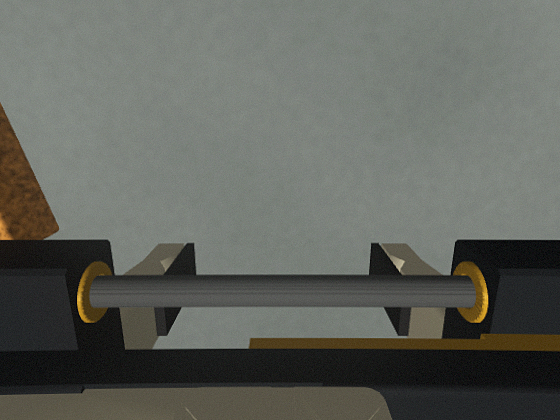

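The scene view shows the console at about (310,245), the handle at (288,235) and the hasp at (335,205). The top view shows the guard running from (218,160) to (360,188), the handle end at (290,207) and the hasp at (246,170). Next I'll measure the console pose from the depth.

```bash
cat > h.py <<'E'
import numpy as np, cv2
from station import arm
def cam(f):
    h,w=f["image"].shape[:2]; F=h/2/np.tan(np.radians(f["vfov"])/2)
    K=np.array([[F,0,f["cx"]],[0,F,f["cy"]],[0,0,1]]); D=np.array([f["k1"],0,0,0,0.])
    R=cv2.Rodrigues(np.asarray(f["rvec"],float))[0]; return K,D,R,np.asarray(f["tvec"],float)
def cloud(f):
    K,D,R,t=cam(f); h,w=f["depth"].shape
    vv,uu=np.mgrid[0:h,0:w]; p=np.stack([uu,vv],-1).reshape(-1,1,2).astype(np.float64)
    s=cv2.undistortPoints(p,K,D)[:,0]; z=f["depth"].reshape(-1)
    P=np.c_[s*z[:,None],z]; return ((P-t)@R).reshape(h,w,3)
def proj(f,P):
    K,D,R,t=cam(f); return cv2.projectPoints(np.asarray(P,float).reshape(-1,1,3),R,t,K,D)[0][:,0]
E
python3 - <<'E'
from h import *
for n in("top","scene"):
    f=arm.grab_frame(n); W=cloud(f); im=f["image"].astype(int)
    m=(im[...,2]>im[...,0]+50)&(im[...,2]>im[...,1]+30)&(f["depth"]>0)
    m&=(W[...,0]>.35)&(W[...,0]<.9)&(abs(W[...,1])<.4)
    m=cv2.erode(m.astype(np.uint8),np.ones((3,3)))>0
    P=W[m]
    # panel plane ransac
    rng=np.random.default_rng(0);best=None
    for _ in range(400):
        a,b,c=P[rng.choice(len(P),3)]; nn=np.cross(b-a,c-a); l=np.linalg.norm(nn)
        if l<1e-6: continue
        nn/=l; nn*=np.sign(nn[2]); i=abs((P-a)@nn)<.004
        if abs(nn[2]-.819)>.06: continue
        if best is None or i.sum()>best.sum(): best=i
    Q=P[best]; c=Q.mean(0); nn=np.linalg.svd(Q-c)[2][2]; nn*=np.sign(nn[2])
    print(n,len(P),len(Q),nn,"tilt",np.degrees(np.arccos(nn[2])),"yaw",np.arctan2(-nn[1],-nn[0]))
    # outline min-area rect in xy
    r=cv2.minAreaRect((Q[:,:2]*1000).astype(np.float32)); print(r, Q[:,2].min(),Q[:,2].max())
    np.save(f"pics/{n}Q.npy",Q)
E
```

```text
top 6955 6851 [-0.56363493  0.10350988  0.81951288] tilt 34.96393885023083 yaw -0.18162325367475562
((631.95849609375, 24.85888671875), (332.459716796875, 174.5120391845703), 79.47061920166016) 0.05805431083054247 0.1867259401693956
scene 6721 4659 [-0.56351443  0.10294814  0.8196665 ] tilt 34.948577422349125 yaw -0.18069675201187815
((636.3613891601562, 19.83392333984375), (336.981201171875, 175.03460693359375), 79.43582916259766) 0.061575769070251224 0.18945394560207918
```

```bash
python3 - <<'E'
from h import *
f=arm.grab_frame("top"); im=f["image"][115:250,170:400]
cv2.imwrite("pics/topc.png",cv2.resize(im,None,fx=3.4,fy=3.4,interpolation=2)[:,:,::-1])
f=arm.grab_frame("scene"); im=f["image"][150:320,220:400]
cv2.imwrite("pics/scenec.png",cv2.resize(im,None,fx=3.4,fy=3.4,interpolation=2)[:,:,::-1])
E
```

```text
(no output)
```

View pics/topc.png

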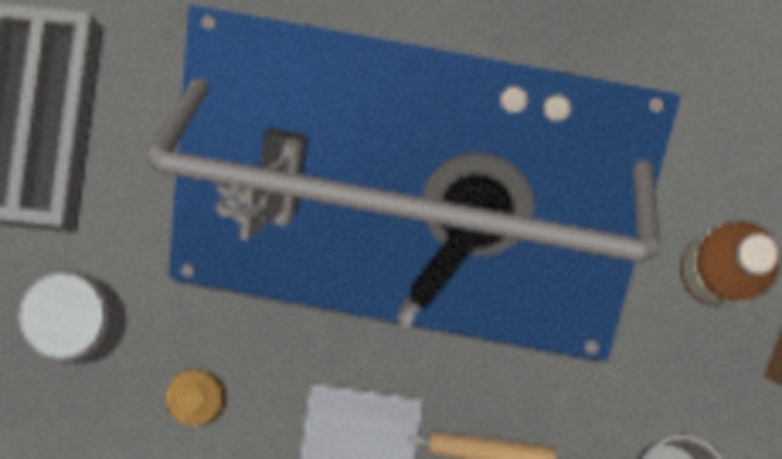

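View pics/scenec.png

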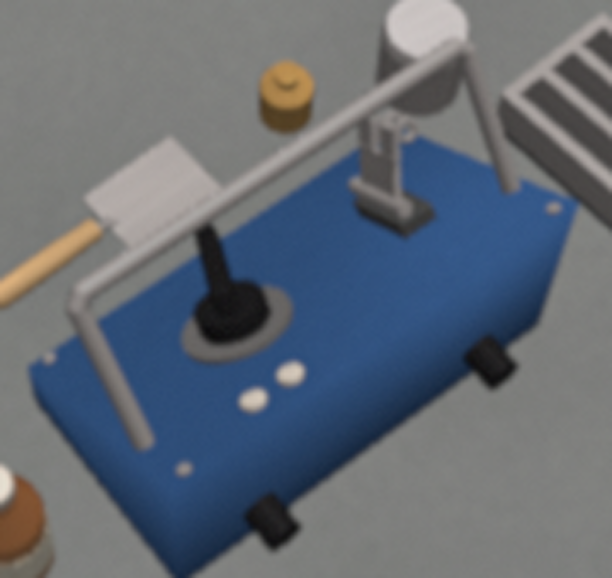

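The crops show the four corner screws, in the top crop at (208,22), (656,105), (187,270) and (591,347). The handle end is at (407,315) in that crop, and the hasp is open with its ears pointing to +u. I'll refine the pose from the screws.

```bash
cat >> h.py <<'E'
def ray(f,px):
    K,D,R,t=cam(f); s=cv2.undistortPoints(np.asarray(px,float).reshape(-1,1,2),K,D)[:,0]
    d=np.c_[s,np.ones(len(s))]@R; return -R.T@t,d
E
python3 - <<'E'
from h import *
for n,px,sc,of in (("top",[(208,22),(656,105),(187,270),(591,347)],3.4,(170,115)),("scene",[(50,358),(184,468),(554,208),(407,130)],3.4,(220,150))):
    f=arm.grab_frame(n); p=(np.array(px,float)+.5)/sc-.5+of
    W=cloud(f); Q=np.load(f"pics/{n}Q.npy"); c=Q.mean(0); nn=np.linalg.svd(Q-c)[2][2]
    o,d=ray(f,p); X=o+d*(((c-o)@nn)/(d@nn))[:,None]
    print(n,X.round(4).tolist(),X.mean(0).round(4))
    i=X[:,1].argsort(); print(np.linalg.norm(X[:,None]-X[None],axis=-1).round(3)[0])
E
```

```text
top [[0.7397, 0.1623, 0.1794], [0.6835, -0.1434, 0.1793], [0.5783, 0.1915, 0.0647], [0.5224, -0.1136, 0.0648]] [0.631  0.0242 0.122 ]
[0.    0.311 0.2   0.369]
scene [[0.5224, -0.1128, 0.0642], [0.6827, -0.1421, 0.178], [0.7399, 0.1632, 0.1791], [0.5902, 0.2038, 0.0711]] [0.6338 0.028  0.1231]
[0.    0.199 0.37  0.324]
```

```bash
python3 - <<'E'
from h import *
f=arm.grab_frame("top"); W=cloud(f); m=f["depth"]>0
for x0 in np.arange(.0,1.3,.1):
    print("%.1f"%x0,[(round(float(W[...,2][k].max()),2) if (k:=m&(W[...,0]>=x0)&(W[...,0]<x0+.1)&(W[...,1]>=y0)&(W[...,1]<y0+.1)).sum()>5 else None) for y0 in np.arange(.7,-.8,-.1)])
E
python3 -m handwheel '[[0,0,5,0.02],[0,0,5,0.02],[0,0,5,0.02],[0,0,5,0.01]]' 1 20
```

```text
0.0 [0.0, 0.0, 0.01, 0.0, 0.01, 0.01, 0.03, 0.26, 0.26, 0.03, 0.01, 0.01, 0.01, 0.01, 0.01]
0.1 [0.22, 0.34, 0.34, 0.01, 0.01, 0.0, 0.01, 0.26, 0.26, 0.01, 0.01, 0.01, 0.01, 0.01, 0.01]
0.2 [0.01, 0.01, 0.01, 0.0, 0.01, 0.0, 0.01, 0.01, 0.01, 0.01, 0.01, 0.01, 0.01, 0.01, 0.01]
0.3 [0.01, 0.01, 0.01, 0.01, 0.01, 0.01, 0.01, 0.01, 0.01, 0.07, 0.07, 0.01, 0.01, 0.01, 0.01]
0.4 [0.01, 0.01, 0.01, 0.01, 0.01, 0.04, 0.06, 0.02, 0.03, 0.07, 0.07, 0.07, 0.01, 0.01, 0.06]
0.5 [0.08, 0.06, 0.01, 0.01, 0.08, 0.08, 0.18, 0.26, 0.26, 0.26, 0.14, 0.07, 0.01, 0.01, 0.07]
0.6 [0.08, 0.08, 0.01, 0.05, 0.05, 0.08, 0.26, 0.26, 0.25, 0.22, 0.11, 0.01, 0.01, 0.01, 0.07]
0.7 [0.08, 0.06, 0.01, 0.04, 0.05, 0.05, 0.19, 0.19, 0.19, 0.01, 0.01, 0.01, 0.01, 0.01, 0.01]
0.8 [0.01, 0.01, 0.01, 0.16, 0.16, 0.01, 0.01, 0.01, 0.01, 0.01, 0.01, 0.01, 0.01, 0.01, 0.01]
0.9 [0.01, 0.01, 0.16, 0.25, 0.25, 0.14, 0.06, 0.06, 0.06, 0.06, 0.2, 0.2, 0.2, 0.2, 0.11]
1.0 [0.01, 0.01, 0.16, 0.25, 0.24, 0.0, 0.06, 0.06, 0.06, 0.06, 0.2, 0.2, 0.2, 0.2, 0.11]
1.1 [0.01, 0.01, 0.0, None, 0.0, 0.01, 0.01, 0.0, 0.0, 0.01, 0.01, 0.0, 0.0, None, 0.01]
1.2 [None, None, None, None, None, None, None, None, None, None, None, None, None, None, None]
t: 0.9
eef_pos: [0.1669, 0.6534, 0.6071]
ee_rot: [-3.141, 0.0, -0.179]
force: [0.1, 2.2, 0.3]
width: 0.0609
```

```bash
python3 -m handwheel '[[2.4,-4.2,0,0],[2.4,-4.2,0,0],[2.4,-4.2,0,0],[2.4,-4.2,0,0],[2.4,-4.2,0,0],[2.4,-4.2,0,0],[2.4,-4.2,0,0],[2.4,-4.2,0,0],[2.4,-4.2,0,0],[2.4,-4.2,0,0],[2.4,-4.2,0,0],[2.4,-4.2,0,0],[2.4,-4.2,0,0],[2.4,-4.2,0,0],[2.4,-4.2,0,0],[2.4,-4.2,0,0],[2.4,-4.2,0,0],[2.4,-4.2,0,0]]'; python3 -c "
from station import arm
s=arm.get_state();print(s['q'].round(3),s['eef_pos'],s['ee_rot'])"
```

```text
t: 2.7
eef_pos: [0.5994, -0.104, 0.6049]
ee_rot: [-3.141, -0.001, -0.18]
force: [1.3, 1.5, 0.4]
width: 0.0008
[ 0.149  0.19   0.223 -0.    -1.603  1.242] [ 0.59936073 -0.10404835  0.6048855 ] [-3.14137526e+00 -5.37882009e-04 -1.79864559e-01]
```

```bash
python3 -m handwheel '[[4.9,-0.9,0,0],[4.9,-0.9,0,0],[4.9,-0.9,0,0],[4.9,-0.9,0,0],[4.9,-0.9,0,0],[4.9,-0.9,0,0]]'; python3 -c "
from station import arm
s=arm.get_state();print(s['q'].round(3),s['eef_pos'],s['ee_rot'])"
```

```text
t: 3.3
eef_pos: [0.8728, -0.1523, 0.5991]
ee_rot: [3.14, -0.01, -0.18]
force: [1.4, -0.2, 1.6]
width: 0.0002
[ 0.046  0.82   1.241  0.004 -1.982  1.346] [ 0.87282801 -0.15225602  0.59909634] [ 3.14041798 -0.01032297 -0.18016959]
```

```bash
python3 -m handwheel '[[4.9,-0.9,0,0],[4.9,-0.9,0,0],[4.9,-0.9,0,0]]'; python3 -c "
from station import arm
s=arm.get_state();print(s['q'].round(3),s['eef_pos'],s['ee_rot'])"
```

```text
t: 3.6
eef_pos: [0.9263, -0.1608, 0.5447]
ee_rot: [3.131, -0.095, -0.179]
force: [0.3, -0.2, 0.8]
width: 0.0006
[ 0.04   0.894  1.251  0.033 -1.837  1.361] [ 0.92634975 -0.16081813  0.54469092] [ 3.13054519 -0.09531088 -0.17938265]
```

```bash
python3 -m handwheel '[[4.9,-0.9,2,0],[4.9,-0.9,2,0],[4.9,-0.9,2,0],[4.9,-0.9,2,0]]'; python3 -c "
from station import arm
s=arm.get_state();print(s['q'].round(3),s['eef_pos'],s['ee_rot'])"; python3 -m handwheel '[[-4.9,0.9,0,0],[-4.9,0.9,0,0]]';
```

```text
t: 4.0
eef_pos: [0.96, -0.1657, 0.5429]
ee_rot: [3.116, -0.24, -0.177]
force: [-0.6, -0.6, -0.4]
width: 0.0004
[ 0.043  0.91   1.251  0.077 -1.683  1.366] [ 0.96000583 -0.16574197  0.54292991] [ 3.11632919 -0.23976099 -0.17671035]
t: 4.2
eef_pos: [0.8994, -0.1525, 0.5372]
ee_rot: [3.115, -0.23, -0.177]
force: [1.5, 0.1, 1.9]
width: 0.0003
```

Pushing past the reach limit tilts the tool outward, and it keeps that tilt when I back off. This is the documented "approached as far as the arm can" behaviour. I'll build more tilt this way so the tool can pass in front of the guard.

```bash
python3 -m handwheel '[[4.9,-0.9,2,0],[4.9,-0.9,2,0],[4.9,-0.9,2,0],[4.9,-0.9,2,0],[4.9,-0.9,2,0],[4.9,-0.9,2,0]]'; python3 -c "
from station import arm
s=arm.get_state();print(s['q'].round(3),s['eef_pos'],s['ee_rot'])"; python3 -m handwheel '[[4.9,-0.9,2,0],[4.9,-0.9,2,0],[4.9,-0.9,2,0],[4.9,-0.9,2,0],[4.9,-0.9,2,0],[4.9,-0.9,2,0]]';
```

```text
t: 4.8
eef_pos: [0.9907, -0.1679, 0.5581]
ee_rot: [3.097, -0.405, -0.171]
force: [0.7, -0.5, -0.3]
width: 0.0007
[ 0.049  0.915  1.251  0.129 -1.519  1.361] [ 0.9906979  -0.16785628  0.5580705 ] [ 3.09742545 -0.40506315 -0.17085451]
t: 5.4
eef_pos: [1.0491, -0.1769, 0.547]
ee_rot: [3.069, -0.624, -0.156]
force: [-0.1, -0.2, -0.2]
width: 0.0007
```

```bash
python3 -m handwheel '[[-4.9,0.9,0,0],[-4.9,0.9,0,0],[-4.9,0.9,0,0],[-4.9,0.9,0,0],[-4.9,0.9,0,0],[-4.9,0.9,0,0],[-4.9,0.9,0,0],[-4.9,0.9,0,0],[-4.9,0.9,0,0],[-4.9,0.9,0,0],[-4.9,0.9,0,0],[-4.9,0.9,0,0]]'; cat >> h.py <<'E'
from scipy.spatial.transform import Rotation as Ro
C=np.array([0.631,0.0243,0.1225]); Y=-0.1815
ex=np.array([np.cos(Y),np.sin(Y),0]); U=np.array([-np.sin(Y),np.cos(Y),0])
V=np.cos(np.radians(35))*ex+np.array([0,0,np.sin(np.radians(35))]); N=np.cross(V,U); N=N if N[2]>0 else -N
B=np.array([V,U,N])  # rows
def vuw(p): return (np.asarray(p)-C)@B.T*1000
def wor(q): return C+np.asarray(q,float)/1000@B
def tool():
    s=arm.get_state(); R=Ro.from_euler('xyz',s['ee_rot']).as_matrix(); return s,R,s['eef_pos']
E
python3 - <<'E'
from h import *
s,R,p=tool(); print(p,s['q'].round(3)); print("tool axes in vuw (cols x,y,z)\n",(B@R).round(3)); print("tip vuw",vuw(p+.178*R[:,2]))
f=arm.grab_frame("scene"); cv2.imwrite("pics/s1.png",f["image"][:,:,::-1])
t=arm.grab_frame("top"); cv2.imwrite("pics/t1.png",cv2.resize(t["image"][115:250,170:400],None,fx=3.4,fy=3.4,interpolation=2)[:,:,::-1])
f0=cv2.imread("pics/top0.png")
# predicted positions of blade top for a few angles, and hasp corners in the top view
for a in (.2,.3,.4,.5,.6): print(a,((proj(t,wor([-90*np.cos(a),-50+90*np.sin(a),50]))[0]-[170,115])*3.4).round())
print('pivot',((proj(t,wor([0,-50,44]))[0]-[170,115])*3.4).round(),'guard ends',((proj(t,[wor([50,-158,119]),wor([50,158,119])])-[170,115])*3.4).round())
E
```

```text
t: 6.6
eef_pos: [0.5085, -0.0768, 0.5516]
ee_rot: [3.067, -0.624, -0.158]
force: [-0.9, 1.7, 1.5]
width: 0.0005
[ 0.50848004 -0.07680031  0.55159217] [ 0.32  -0.176 -0.544  0.523 -0.734  0.759]
tool axes in vuw (cols x,y,z)
 [[ 1.     0.018  0.015]
 [ 0.019 -0.998 -0.061]
 [ 0.014  0.061 -0.998]]
tip vuw [ 164.98112718 -132.34949231  232.49174723]
0.2 [425. 338.]
0.3 [413. 333.]
0.4 [402. 327.]
0.5 [392. 320.]
0.6 [382. 313.]
pivot [472. 232.] guard ends [[648. 252.]
 [153. 159.]]
```

View pics/t1.png

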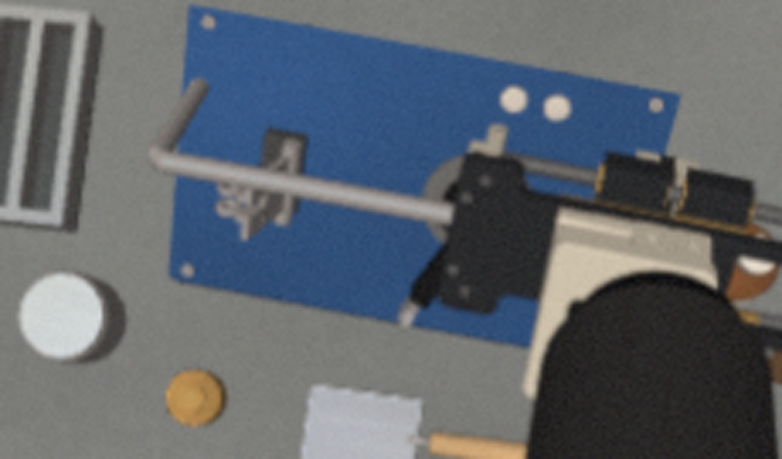

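View pics/s1.png

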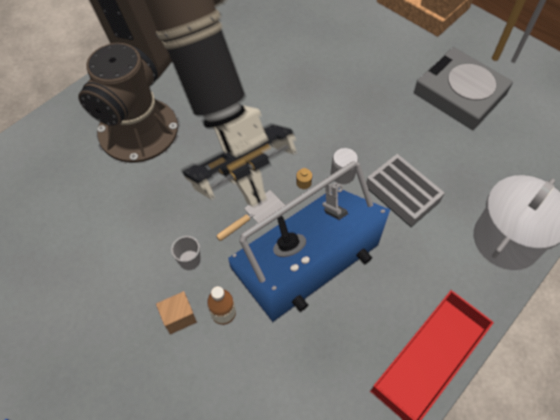

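The top crop shows the closed gripper above the right part of the panel, with the handle end still visible at about (407,315). The scene picture shows the tool tilted and pointing at the panel. I'll measure the handle and hasp angles from the depth.

```bash
cat >> h.py <<'E'
def goto(v,u,w):
    "world shift in cm that brings the fingertip to v,u,w"
    s,R,p=tool(); tip=p+.178*R[:,2]; d=(wor([v,u,w])-tip)*100; print("tip",vuw(tip).round(1),"-> shift cm",d.round(2)); return d
E
python3 - <<'E'
from h import *
for n in ("top","scene"):
    f=arm.grab_frame(n); W=cloud(f); im=f["image"].astype(int); q=vuw(W); m=f["depth"]>0
    k=m&(q[...,0]<-5)&(q[...,0]>-105)&(q[...,1]>-70)&(q[...,1]<60)&(q[...,2]>26)&(q[...,2]<60)
    P=q[k]; 
    if len(P):
        d=P-[0,-50,0]; r=np.hypot(d[:,0],d[:,1]); a=np.arctan2(d[:,1],-d[:,0]); j=r>40
        print(n,len(P),"phi",np.median(a[j]),a[j].std(),"rmax",r.max(),"w",np.percentile(P[j,2],[10,50,90]))
    k=m&(abs(q[...,0])<35)&(q[...,1]>60)&(q[...,1]<140)&(q[...,2]>30)&(q[...,2]<95); P=q[k]
    print("hasp",len(P),P.min(0),P.max(0)); h=P[P[:,2]>50]; print(h.mean(0), np.percentile(h[:,0],[5,95]))
goto(-65,-85,150)
E
```

```text
top 118 phi 0.43196207494037375 0.07002042054591427 rmax 93.42001429005762 w [33.91688604 43.15171916 46.60438103]
hasp 211 [-23.65834632  80.53253451  30.0861913 ] [ 24.06502034 125.32673477  79.08876093]
[ -1.91260061 105.15159101  66.38135852] [-18.31397501  12.09313356]
scene 95 phi 0.44054715589667764 0.09084715248398695 rmax 70.95984775791555 w [40.51477437 42.55241522 44.6039718 ]
hasp 292 [-24.07000309  80.54261402  30.18305894] [ 29.27580377 125.19738396  76.58749257]
[  7.25308266 102.27382354  63.59664654] [-12.79297998  25.83034223]
tip [ 166.8 -131.8  233.3] -> shift cm [-13.13   7.16 -20.12]
```

```bash
python3 -m handwheel '[[-2.15,1.41,-3.35,0],[-2.15,1.41,-3.35,0],[-2.15,1.41,-3.35,0],[-2.15,1.41,-3.35,0],[-2.15,1.41,-3.35,0],[-2.15,1.41,-3.35,0],[0,0,0,0]]'; python3 -c "
from h import *
goto(-65,-75,27); print((B@tool()[1]).round(3))"
```

```text
t: 7.5
eef_pos: [0.4102, 0.0091, 0.3958]
ee_rot: [3.07, -0.563, -0.161]
force: [0.2, 0.0, 0.3]
width: 0.0006
tip [-27.2 -65.6 169.4] -> shift cm [  4.82  -1.84 -13.84]
[[ 0.999  0.02  -0.047]
 [ 0.017 -0.998 -0.061]
 [-0.048  0.06  -0.997]]
```

```bash
python3 -c "
from h import *
print(tool()[0]['q'].round(3))"
```

```text
[ 0.56  -0.255 -1.015  0.832 -0.58   0.171]
```

```bash
python3 -m handwheel '[[1.2,-0.45,-3.45,0],[1.2,-0.45,-3.45,0]]'; python3 -c "
from h import *
goto(-65,-75,27); print((B@tool()[1]).round(3)); print(tool()[0]['q'].round(3))"
```

```text
t: 7.7
eef_pos: [0.4553, -0.0004, 0.3577]
ee_rot: [3.075, -0.526, -0.165]
force: [0.5, 0.5, 1.3]
width: 0.0008
tip [-17.9 -66.3 112.1] -> shift cm [ 0.85 -1.04 -9.68]
[[ 0.996  0.019 -0.084]
 [ 0.015 -0.998 -0.058]
 [-0.084  0.056 -0.995]]
[ 0.397 -0.114 -1.014  0.949 -0.409  0.155]
```

```bash
python3 -m handwheel '[[0.4,-0.3,-3,0],[0.4,-0.3,-3,0]]'; python3 -c "
from h import *
goto(-65,-75,27); print((B@tool()[1]).round(3)); print(tool()[0]['q'].round(3))"
```

```text
t: 7.9
eef_pos: [0.4833, -0.0076, 0.323]
ee_rot: [3.074, -0.484, -0.17]
force: [0.4, -0.0, -0.1]
width: 0.0006
tip [-21.7 -69.1  68. ] -> shift cm [-1.28 -0.36 -5.84]
[[ 0.992  0.018 -0.126]
 [ 0.011 -0.998 -0.062]
 [-0.127  0.06  -0.99 ]]
[ 0.295 -0.012 -1.014  1.057 -0.313  0.111]
```

```bash
cat > k.py <<'E'
import numpy as np
from scipy.spatial.transform import Rotation as Ro
from scipy.optimize import least_squares
D=[([1.609,.359,.012,0,-1.224,-.288],[.1668,.6539,.4037],[3.13997,-.00014,-.24987]),
([.149,.19,.223,0,-1.603,1.242],[.5994,-.1040,.6049],[-3.14138,-.0005,-.17986]),
([.046,.82,1.241,.004,-1.982,1.346],[.8728,-.1523,.5991],[3.1404,-.0103,-.1802]),
([.04,.894,1.251,.033,-1.837,1.361],[.92635,-.1608,.5447],[3.1305,-.0953,-.1794]),
([.043,.91,1.251,.077,-1.683,1.366],[.96,-.16574,.54293],[3.1163,-.23976,-.1767]),
([.049,.915,1.251,.129,-1.519,1.361],[.9907,-.16786,.55807],[3.0974,-.40506,-.17085]),
([.32,-.176,-.544,.523,-.734,.759],[.50848,-.0768,.55159],[3.067,-.624,-.158]),
([.56,-.255,-1.015,.832,-.58,.171],[.4102,.0091,.3958],[3.07,-.563,-.161]),
([.397,-.114,-1.014,.949,-.409,.155],[.4553,-.0004,.3577],[3.075,-.526,-.165]),
([.295,-.012,-1.014,1.057,-.313,.111],[.4833,-.0076,.323],[3.074,-.484,-.17])]
def rot(a,t): return Ro.from_rotvec(np.array(a)*t).as_matrix()
X,Yv,Z=[1,0,0],[0,1,0],[0,0,1]
def fk(q,k):
    a,h,L1,e,L2,d,q0,y,off=k[:9]
    R=rot(Z,q[0]-q0); p=np.array([0,0,h])+R@[a,y,0]
    R=R@rot(Yv,q[1]); p=p+R@[0,0,L1]
    R=R@rot(Yv,-q[2]); p=p+R@[L2,0,e]     # forearm along x
    R=R@rot(X,SG[0]*q[3])@rot(Yv,-q[4]); p=p+R@[d,0,0]
    R=R@rot(X,SG[1]*q[5]+k[8]); 
    return p,R@np.array([[0,0,1],[0,1,0],[-1,0,0]]).T  if False else R
SG=[1,1]
def toolR(R,k):
    # tool z = R x-axis ; tool x,y by constant
    return R@np.column_stack([[0,np.cos(0),0],[0,0,1],[1,0,0]])
def res(k):
    o=[]
    for q,p,r in D:
        P,R=fk(q,k); o+=list((P-p)*100); T=Ro.from_euler('xyz',r).as_matrix(); o+=list((toolR(R,k)-T).ravel()*20)
    return np.array(o)
def fit():
    global SG
    best=None
    for s1 in(1,-1):
        for s2 in (1,-1):
            for o in(0,1.57,3.14,-1.57):
                SG[:]=[s1,s2]; r=least_squares(res,[0.05,.35,.35,0,.4,.1,0.288,0,o])
                if best is None or r.cost<best[0]: best=(r.cost,r.x,[s1,s2])
    SG[:]=best[2]; return best
if __name__=="__main__":
    b=fit(); print(b[0],b[1].round(4),b[2]); print(np.abs(res(b[1])).max())
    np.save("k.npy",np.r_[b[1],b[2]])
E
python3 k.py
```

```text
79.85987805176184 [ 0.153   0.2408  0.5524  0.0363  0.3575  0.2063  0.1048 -0.0935  3.0444] [-1, -1]
6.050292667389007
```

```bash
sed -i 's/p=p+R@\[d,0,0\]/p=p+R@[d,k[9],k[10]]/; s/0.288,0,o\]/0.0,0.1,o,0.1,0.0]/' k.py; python3 k.py
```

```text
0.00767889600115102 [ 4.0000e-04  1.9950e-01  6.0110e-01 -8.0000e-04  4.6410e-01  1.9970e-01
  4.0000e-04  1.1000e-03  3.1414e+00 -1.9260e-01 -7.0000e-04] [-1, -1]
0.042073325044111876
```

```bash
cat > ik.py <<'E'
from h import *
import k as K
kk=np.load("k.npy"); K.SG[:]=kk[-2:]; kp=kk[:-2]
lo=np.array([-3.07,-1.43,-1.02,-3.03,-3.05,-3.03])+.01; hi=np.array([3.07,2.12,1.25,1.67,0,3.03])-.01
def ik(tip,tilt,yaw,q0=None,n=12,lean=-.06):
    # tilt deg from vertical towards console +x, yaw of tool about w rel. to console
    Rt=Ro.from_euler('z',Y).as_matrix()@Ro.from_euler('y',-np.radians(tilt)).as_matrix()@Ro.from_euler('x',np.pi-0.0).as_matrix()@Ro.from_euler('z',yaw).as_matrix()
    T=wor(tip)-.178*Rt[:,2]
    def f(q):
        p,R=K.fk(q,kp); return np.r_[(p-T)*10,(K.toolR(R,kp)-Rt).ravel()]
    rng=np.random.default_rng(1); best=None
    for i in range(n):
        s=q0 if (i==0 and q0 is not None) else rng.uniform(lo,hi)
        r=least_squares(f,np.clip(s,lo+1e-3,hi-1e-3),bounds=(lo,hi))
        if best is None or r.cost<best.cost: best=r
        if best.cost<1e-8: break
    return best
from scipy.optimize import least_squares
E
python3 - <<'E'
from ik import *
q0=tool()[0]['q']
for tip in ([-17,-5,27],[-60,-70,27],[-10,140,60]):
  for tilt in (35,28,22,10):
    for yaw in (0,.8,1.57,-.8,-1.57):
      r=ik(tip,tilt,yaw,q0,6)
      if r.cost<1e-5: print(tip,tilt,yaw,"%.1e"%r.cost,r.x.round(2))
E
```

```text
[-17, -5, 27] 22 0 3.0e-20 [ 0.44  0.13 -0.82  0.64 -0.37  0.37]
[-17, -5, 27] 22 0.8 1.5e-30 [ 0.44  0.13 -0.82  0.64 -0.37 -0.43]
[-17, -5, 27] 22 1.57 2.3e-29 [ 0.44  0.13 -0.82  0.64 -0.37 -1.2 ]
[-17, -5, 27] 22 -0.8 4.6e-27 [ 0.44  0.13 -0.82  0.64 -0.37  1.17]
[-17, -5, 27] 22 -1.57 1.9e-22 [ 0.44  0.13 -0.82  0.64 -0.37  1.94]
[-17, -5, 27] 10 0 4.3e-19 [ 0.43  0.22 -0.48  0.15 -0.73  0.86]
[-17, -5, 27] 10 0.8 2.9e-30 [ 0.43  0.22 -0.48  0.15 -0.73  0.06]
[-17, -5, 27] 10 1.57 9.9e-25 [ 0.43  0.22 -0.48  0.15 -0.73 -0.71]
[-17, -5, 27] 10 -0.8 4.8e-26 [ 0.43  0.22 -0.48  0.15 -0.73  1.66]
[-17, -5, 27] 10 -1.57 3.4e-20 [ 0.43  0.22 -0.48  0.15 -0.73  2.43]
[-60, -70, 27] 22 0 6.0e-28 [ 0.3   0.08 -0.99  0.84 -0.23  0.3 ]
[-60, -70, 27] 22 0.8 5.6e-25 [ 0.3   0.08 -0.99  0.84 -0.23 -0.5 ]
[-60, -70, 27] 22 1.57 1.5e-26 [ 0.3   0.08 -0.99  0.84 -0.23 -1.27]
[-60, -70, 27] 22 -0.8 1.2e-26 [ 0.3   0.08 -0.99  0.84 -0.23  1.1 ]
[-60, -70, 27] 22 -1.57 6.2e-23 [ 0.3   0.08 -0.99  0.84 -0.23  1.87]
[-60, -70, 27] 10 0 8.0e-29 [ 0.35  0.18 -0.61  0.15 -0.64  0.92]
[-60, -70, 27] 10 
[... 925 characters left out ...]
.98 -0.43  1.43]
[-10, 140, 60] 22 0 2.8e-24 [ 0.71  0.17 -0.67  0.58 -0.56  0.21]
[-10, 140, 60] 22 0.8 6.8e-26 [ 0.71  0.17 -0.67  0.58 -0.56 -0.59]
[-10, 140, 60] 22 1.57 3.5e-31 [ 0.71  0.17 -0.67  0.58 -0.56 -1.36]
[-10, 140, 60] 22 -0.8 8.7e-24 [ 0.71  0.17 -0.67  0.58 -0.56  1.01]
[-10, 140, 60] 22 -1.57 2.3e-18 [ 0.71  0.17 -0.67  0.58 -0.56  1.78]
[-10, 140, 60] 10 0 3.0e-27 [ 0.65  0.25 -0.37  0.17 -0.84  0.63]
[-10, 140, 60] 10 0.8 3.1e-20 [ 0.65  0.25 -0.37  0.17 -0.84 -0.17]
[-10, 140, 60] 10 1.57 3.4e-24 [ 0.65  0.25 -0.37  0.17 -0.84 -0.94]
[-10, 140, 60] 10 -0.8 4.1e-22 [ 0.65  0.25 -0.37  0.17 -0.84  1.43]
[-10, 140, 60] 10 -1.57 2.6e-30 [ 0.65  0.25 -0.37  0.17 -0.84  2.2 ]
```

```bash
python3 - <<'E'
from ik import *
q0=np.array([ 0.44,0.13,-0.82,0.64,-0.37,0.37])
for tip in ([-19,-5,38],[-19,5,38],[-17,-20,38],[-40,-55,38],[-15,-15,27]):
  for tilt in (24,25,26,27,28,29,30):
      r=ik(tip,tilt,0,q0,3)
      print(tip,tilt,"%.1e"%r.cost,r.x.round(2))
      if r.cost>1e-5: break
E
```

```text
[-19, -5, 38] 24 4.8e-30 [ 0.43  0.09 -0.89  0.79 -0.33  0.24]
[-19, -5, 38] 25 1.8e-19 [ 0.4   0.08 -0.93  0.91 -0.3   0.15]
[-19, -5, 38] 26 5.9e-23 [ 0.35  0.08 -0.97  1.05 -0.26  0.05]
[-19, -5, 38] 27 3.7e-24 [ 0.29  0.07 -1.    1.22 -0.22 -0.07]
[-19, -5, 38] 28 2.0e-04 [ 0.26  0.07 -1.01  1.28 -0.21 -0.11]
[-19, 5, 38] 24 1.4e-20 [ 0.45  0.09 -0.89  0.8  -0.34  0.22]
[-19, 5, 38] 25 1.6e-24 [ 0.42  0.09 -0.92  0.91 -0.31  0.13]
[-19, 5, 38] 26 2.0e-28 [ 0.37  0.08 -0.96  1.05 -0.27  0.03]
[-19, 5, 38] 27 2.0e-29 [ 0.31  0.07 -0.99  1.22 -0.23 -0.08]
[-19, 5, 38] 28 7.2e-05 [ 0.27  0.07 -1.01  1.33 -0.21 -0.16]
[-17, -20, 38] 24 3.0e-29 [ 0.4   0.08 -0.89  0.77 -0.33  0.28]
[-17, -20, 38] 25 1.3e-30 [ 0.37  0.08 -0.93  0.89 -0.29  0.19]
[-17, -20, 38] 26 7.4e-22 [ 0.33  0.07 -0.97  1.03 -0.25  0.09]
[-17, -20, 38] 27 4.0e-22 [ 0.26  0.06 -1.    1.21 -0.21 -0.03]
[-17, -20, 38] 28 2.7e-04 [ 0.24  0.06 -1.01  1.25 -0.2  -0.06]
[-40, -55, 38] 24 1.4e-19 [ 0.31  0.06 -0.98  0.89 -0.25  0.24]
[-40, -55, 38] 25 3.4e-05 [ 0.27  0.05 -1.01  1.01 -0.22  0.16]
[-15, -15, 27] 24 4.2e-25 [ 0.39  0.11 -0.9   0.83 -0.3   0.24]
[-15, -15, 27] 25 7.4e-29 [ 0.34  0.1  -0.94  0.96 -0.26  0.14]
[-15, -15, 27] 26 9.8e-30 [ 0.28  0.09 -0.97  1.14 -0.22  0.02]
[-15, -15, 27] 27 2.3e-28 [ 0.19  0.09 -1.01  1.37 -0.17 -0.13]
[-15, -15, 27] 28 3.7e-04 [ 0.19  0.09 -1.01  1.38 -0.17 -0.14]
```

```bash
python3 -c "
from h import *
print(goto(-63,-74,36)/4)"
```

```text
tip [-21.7 -69.1  68. ] -> shift cm [-1.61 -0.2  -4.99]
[-0.40203453 -0.05067324 -1.24761366]
```

```bash
python3 -m handwheel '[[-0.8,-0.1,-1.25,0],[-0.8,-0.1,-1.25,0],[-0.4,0,-1.25,0],[-0.2,0,-1.25,0]]'; python3 -c "
from h import *
goto(-63,-74,36); print((B@tool()[1]).round(3)); print(tool()[0]['q'].round(3))"
```

```text
t: 8.3
eef_pos: [0.4821, -0.0091, 0.3041]
ee_rot: [3.077, -0.442, -0.172]
force: [0.8, 0.1, 0.4]
width: 0.0005
tip [-40.7 -70.5  54.1] -> shift cm [-0.84 -0.2  -2.76]
[[ 0.986  0.018 -0.168]
 [ 0.008 -0.998 -0.061]
 [-0.169  0.059 -0.984]]
[ 0.305  0.019 -1.016  1.005 -0.305  0.143]
```

```bash
python3 -m handwheel '[[-0.8,-0.1,-1.2,0],[-0.8,-0.1,-1.2,0],[-0.6,-0.1,-1.2,0],[-0.6,0,-1,0]]'; python3 -c "
from h import *
goto(-63,-74,36); print(tool()[0]['q'].round(3))"
```

```text
t: 8.7
eef_pos: [0.4765, -0.0136, 0.2859]
ee_rot: [3.079, -0.396, -0.176]
force: [0.5, 0.8, 0.7]
width: 0.0007
tip [-63.  -75.9  43.5] -> shift cm [ 0.46  0.11 -0.62]
[ 0.323  0.044 -1.016  0.92  -0.305  0.202]
```

```bash
python3 - <<'E'
from h import *
def cen(a,r,hu=21,hv=9.5):
    d=8+hv*np.sin(a)+hu*np.cos(a)
    return np.array([-r*np.cos(a)-d*np.sin(a), -50+r*np.sin(a)-d*np.cos(a),35])
s,R,p=tool(); cur=vuw(p+.178*R[:,2])
for a in np.arange(.4,1.45,.1):
    t=cen(a,50); d=(wor(t)-wor(cur))*100; print(round(a,2),t.round(),d.round(2)); cur=t
E
```

```text
0.4 [-58. -59.  35.] [ 1.18  1.49 -0.42]
0.5 [-59. -53.  35.] [ 0.06  0.59 -0.03]
0.6 [-59. -47.  35.] [0.12 0.6  0.01]
0.7 [-58. -41.  35.] [0.19 0.6  0.05]
0.8 [-56. -35.  35.] [0.25 0.59 0.1 ]
0.9 [-53. -29.  35.] [0.32 0.56 0.15]
1.0 [-50. -23.  35.] [0.38 0.53 0.19]
1.1 [-46. -17.  35.] [0.44 0.48 0.24]
1.2 [-41. -12.  35.] [0.49 0.42 0.28]
1.3 [-35.  -8.  35.] [0.53 0.34 0.32]
1.4 [-29.  -4.  35.] [0.56 0.27 0.36]
```

```bash
python3 -m handwheel '[[0.6,0.6,-0.4,0],[0.6,0.9,0,0],[0.06,0.59,-0.03,0],[0.12,0.6,0,0],[0.19,0.6,0.05,0],[0.25,0.6,0.1,0],[0.32,0.56,0.15,0]]';  python3 - <<'E'
from h import *
goto(-53,-29,35)
f=arm.grab_frame("scene"); cv2.imwrite("pics/s2.png",cv2.resize(f["image"][60:320,150:420],None,fx=2.2,fy=2.2,interpolation=2)[:,:,::-1])
E
```

```text
t: 9.4
eef_pos: [0.4978, 0.031, 0.2847]
ee_rot: [3.078, -0.396, -0.176]
force: [-0.6, -4.0, -0.7]
width: 0.0006
tip [-53.2 -28.3  35.2] -> shift cm [ 0.01 -0.07 -0.  ]
```

View pics/s2.png

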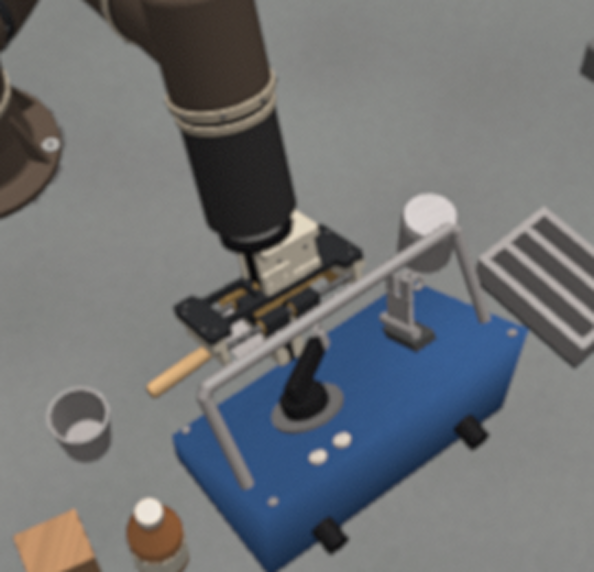

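The crop shows the fingers at (285,350) pushing the handle bar, whose end is at (318,340), with a contact force of 4 N. The gripper is clear of the guard.

```bash
python3 -m handwheel '[[0.38,0.5,0.19,0],[0.44,0.48,0.24,0],[0.49,0.42,0.28,0],[0.53,0.34,0.32,0],[0,0,0,0]]';  python3 - <<'E'
from h import *
goto(-35,-8,35); print((B@tool()[1]).round(3))
for n in("scene","top"):
    f=arm.grab_frame(n); W=cloud(f); q=vuw(W); m=f["depth"]>0
    im=f["image"].astype(int)
    k=m&(q[...,0]<20)&(q[...,0]>-60)&(q[...,1]>-40)&(q[...,1]<60)&(q[...,2]>25)&(q[...,2]<54)&(im.max(-1)<60)
    P=q[k]; d=P-[0,-50,0]; r=np.hypot(d[:,0],d[:,1]); a=np.arctan2(d[:,1],-d[:,0]);print(n,len(P),np.median(a),a.std(),P.mean(0))
    cv2.imwrite(f"pics/{n}3.png",cv2.resize(f["image"][120:320,150:420],None,fx=2.5,fy=2.5,interpolation=2)[:,:,::-1])
E
```

```text
t: 9.95
eef_pos: [0.5175, 0.0494, 0.2958]
ee_rot: [3.08, -0.397, -0.175]
force: [-2.0, -2.0, 0.2]
width: 0.0001
tip [-33.3  -6.3  34.9] -> shift cm [-0.17 -0.14 -0.09]
[[ 0.977  0.018 -0.211]
 [ 0.006 -0.998 -0.059]
 [-0.212  0.056 -0.976]]
scene 212 1.545682261425626 0.2176467882019524 [ -1.32346803 -10.64349859  37.15743294]
top 124 1.4497740513406425 0.12398587720268392 [-5.83433604 -8.27882034 42.04936348]
```

View pics/scene3.png

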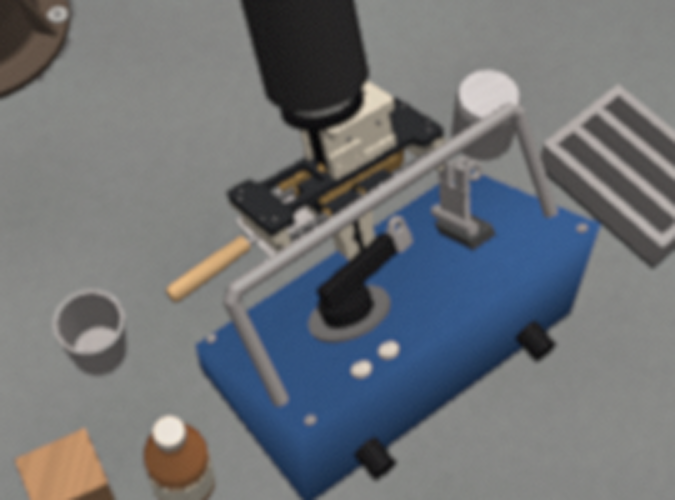

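View pics/top3.png

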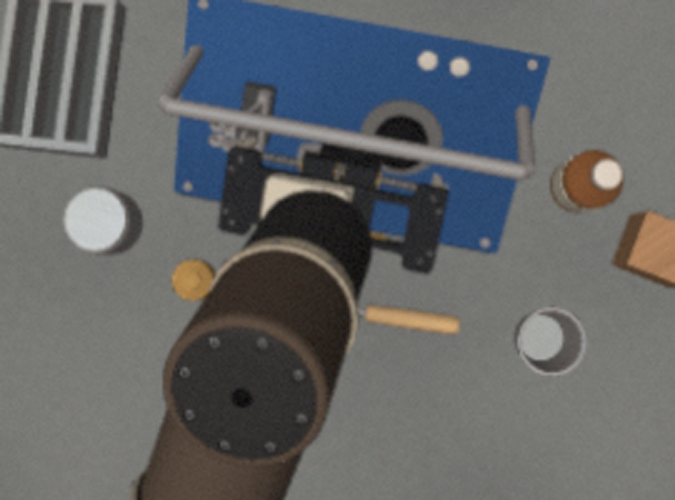

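```bash
cat >> h.py <<'E'
def phi(n="scene"):
    f=arm.grab_frame(n); q=vuw(cloud(f)); im=f["image"].astype(int)
    k=(f["depth"]>0)&(abs(q[...,0])<60)&(q[...,1]>-60)&(q[...,1]<55)&(q[...,2]>38)&(q[...,2]<54)
    d=q[k]-[0,-50,0]; c=im.max(-1)[k]; r=np.hypot(d[:,0],d[:,1]); a=np.arctan2(d[:,1],-d[:,0])
    j=(r>35)&(r<78)&(c<70); b=(r>80)&(r<98)&(c>=70)
    print(n,"phi bar med %.3f mid %.3f n %d"%(np.median(a[j]),np.percentile(a[j],[5,95]).mean(),j.sum()), "blade %.3f n %d"%(np.median(a[b]) if b.any() else np.nan,b.sum()))
E
python3 -c "
from h import *
phi()"
```

```text
scene phi bar med 1.459 mid 1.363 n 75 blade 1.396 n 19
```

```bash
python3 -m handwheel '[[0.28,0.1,0.18,0],[0.28,0.08,0.18,0],[0,0,0,0]]';  python3 -c "
from h import *
goto(-29,-4,35);phi();phi('top')"
```

```text
t: 10.4
eef_pos: [0.5223, 0.0502, 0.2989]
ee_rot: [3.079, -0.396, -0.176]
force: [-1.6, 0.2, -0.7]
width: 0.0005
tip [-28.   -5.   34.9] -> shift cm [-0.07  0.11 -0.05]
scene phi bar med 1.544 mid 1.485 n 74 blade 1.489 n 17
top phi bar med 1.530 mid 1.483 n 42 blade 1.455 n 6
```

```bash
python3 - <<'E'
from ik import *
q0=tool()[0]['q']
s,R,p=tool(); cur=vuw(p+.178*R[:,2])
for t in ([-40,-5,37],[-35,40,95],[-35,150,95],[-20,150,60],[-20,85,60]):
    r=ik(t,22.5,0,q0,1); print(t,"%.1e"%r.cost,r.x.round(2),"delta",((wor(t)-wor(cur))*100).round(2)); cur=np.array(t); q0=r.x
E
```

```text
[-40, -5, 37] 3.1e-20 [ 0.45  0.09 -0.91  0.75 -0.34  0.25] delta [-1.08  0.2  -0.52]
[-35, 40, 95] 6.6e-30 [ 0.63  0.01 -0.82  0.57 -0.54  0.29] delta [-2.06  4.95  5.04]
[-35, 150, 95] 2.0e-27 [ 0.79  0.11 -0.72  0.59 -0.6   0.13] delta [ 1.99 10.82  0.  ]
[-20, 150, 60] 6.1e-27 [ 0.73  0.17 -0.7   0.63 -0.54  0.14] delta [ 3.18 -0.58 -2.01]
[-20, 85, 60] 1.9e-22 [ 0.64  0.12 -0.77  0.63 -0.49  0.22] delta [-1.17 -6.39  0.  ]
```

```bash
python3 -m handwheel '[[-0.54,0.1,-0.26,0],[-0.54,0.1,-0.26,0],[-0.7,1.65,1.7,0],[-0.7,1.65,1.7,0],[-0.7,1.65,1.7,0],[0.5,2.7,0,0],[0.5,2.7,0,0],[0.5,2.7,0,0],[0.6,3.2,0,0],[0,0,0,0]]';  python3 - <<'E'
from h import *
goto(-20,155,60);print((B@tool()[1]).round(3));phi()
f=arm.grab_frame("scene");cv2.imwrite("pics/s4.png",cv2.resize(f["image"][120:320,200:470],None,fx=2.8,fy=2.8,interpolation=2)[:,:,::-1])
f=arm.grab_frame("wrist");cv2.imwrite("pics/w4.png",f["image"][:,:,::-1])
E
```

```text
t: 11.5
eef_pos: [0.512, 0.2179, 0.3449]
ee_rot: [3.08, -0.398, -0.173]
force: [0.0, 0.3, -0.3]
width: 0.0005
tip [-34.4 158.5  95.6] -> shift cm [ 3.11 -0.93 -2.09]
[[ 0.977  0.02  -0.211]
 [ 0.008 -0.998 -0.059]
 [-0.211  0.056 -0.976]]
scene phi bar med 1.566 mid 1.575 n 64 blade 1.477 n 17
```

View pics/s4.png

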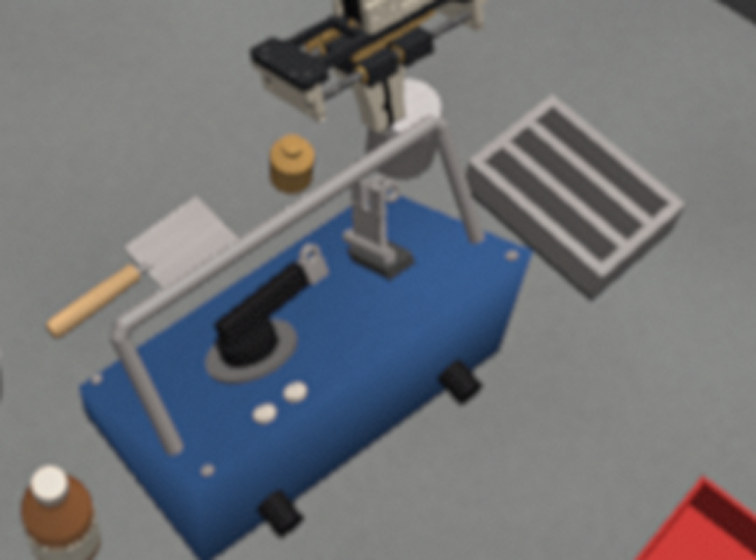

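View pics/w4.png

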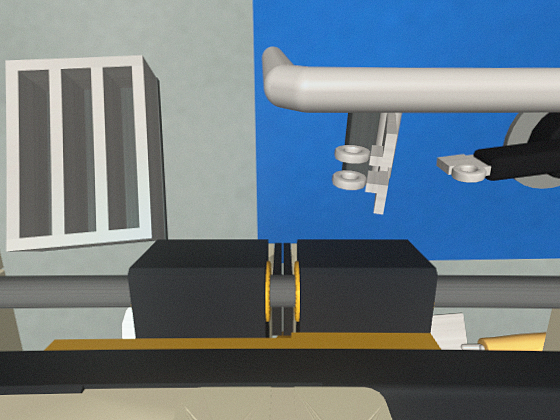

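The scene crop shows the handle close to off, with the blade at (313,262) and the hasp open at (370,215). The wrist view shows both hasp ears, at (351,153) and (348,180), and the blade at (463,167). I'll measure the slot and blade offsets along v from the wrist depth.

```bash
python3 - <<'E'
from h import *
f=arm.grab_frame("wrist"); q=vuw(cloud(f)); 
for nm,px in (("ear1",(336,153)),("ear1r",(366,153)),("ear2",(333,180)),("ear2r",(363,180)),("plate",(379,200)),("plate2",(392,130)),("blade",(452,160)),("ring",(468,172)),("ring",(480,172)),("guard",(420,78)),("panel",(420,230))):
    print(nm,q[px[1],px[0]].round(1))
def col(u0,u1,w0,w1):
    k=(f["depth"]>0)&(q[...,1]>u0)&(q[...,1]<u1)&(q[...,2]>w0)&(q[...,2]<w1)&(q[...,0]<60); v=q[k][:,0]; print(len(v),np.histogram(v,bins=np.arange(-40,45,4)))
col(108,130,50,85); col(86,106,45,85)
k=(f["depth"]>0)&(q[...,1]>22)&(q[...,1]<50)&(q[...,2]>30)&(q[...,2]<60);print(q[k].mean(0),q[k].min(0),q[k].max(0))
E
python3 - <<'E'
import cv2
im=cv2.imread('pics/w4.png')[90:230,320:520]; cv2.imwrite('pics/w4c.png',cv2.resize(im,None,fx=4,fy=4,interpolation=2))
E
```

```text
ear1 [  9.9 125.2  65.7]
ear1r [ 10.9 110.2  68.7]
ear2 [ -5.3 125.5  66.1]
ear2r [ -4.5 109.6  68.3]
plate [-12.5 102.2  76.6]
plate2 [23.1 99.1 69.7]
blade [-8.4 38.6 27.4]
ring [-8.7 38.9 47.5]
ring [-8.6 31.7 48. ]
guard [ 54.4 115.5 125.9]
panel [-79.7  33.1  -0.2]
1248 (array([  0,   0,   0,   0,   0,   0,   0,  29, 397, 202,   0,  86, 534,
         0,   0,   0,   0,   0,   0,   0,   0]), array([-40, -36, -32, -28, -24, -20, -16, -12,  -8,  -4,   0,   4,   8,
        12,  16,  20,  24,  28,  32,  36,  40,  44]))
1234 (array([  0,   0,   0,   0,   8,  70,  68,  77, 104, 262,   0,  41, 179,
        97,  98, 230,   0,   0,   0,   0,   0]), array([-40, -36, -32, -28, -24, -20, -16, -12,  -8,  -4,   0,   4,   8,
        12,  16,  20,  24,  28,  32,  36,  40,  44]))
[-9.02722235 33.9237764  41.11516121] [-15.46647237  22.00490076  30.01973742] [-1.36182372 45.74376375 51.82255481]
```

View pics/w4c.png

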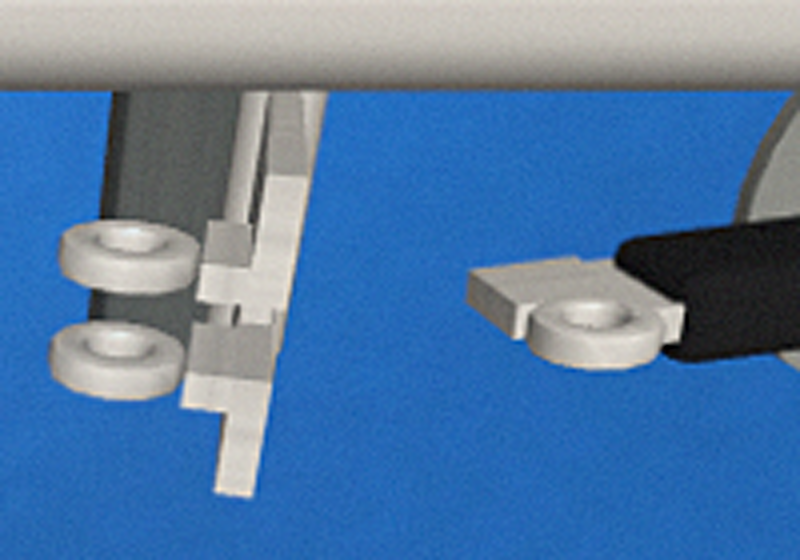

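```bash
python3 -m handwheel '[[0,0,5,0],[0,0,5,0],[0,0,5,0],[0,0,5,0],[3.8,-2.4,0,0],[3.8,-2.4,0,0],[3.8,-2.4,0,0],[3.8,-2.4,0,0],[3.8,-2.4,0,0],[3.8,-2.4,0,0],[3.8,-2.4,0,0],[3.8,-2.4,0,0],[3.8,-2.4,0,0],[4.9,0,2,0],[4.9,0,2,0],[4.9,0,2,0],[4.9,0,2,0]]'; python3 - <<'E'
from ik import *
s,R,p=tool(); print(s['q'].round(3))
q0=np.array([0.4,.08,-.93,.9,-.3,.15])
for t in ([-19,-5,38],[-25,-5,45],[-28,-5,70],[-28,-5,100],[-25,-5,150],[0,-5,180]):
  for tilt in (24,25,26,27,28,29,30,31):
    r=ik(t,tilt,0,q0,2)
    if r.cost>1e-5: break
    q0=r.x;g=tilt
  print(t,g,q0.round(2))
E
```

```text
t: 13.4
eef_pos: [0.9857, -0.0025, 0.5957]
ee_rot: [3.075, -0.422, -0.176]
force: [46.0, 40.4, 132.2]
width: 0.0013
[ 0.235  0.895  1.252  0.226 -1.563  1.186]
[-19, -5, 38] 27 [ 0.29  0.07 -1.    1.22 -0.22 -0.07]
[-25, -5, 45] 27 [ 0.31  0.05 -1.01  1.19 -0.23 -0.06]
[-28, -5, 70] 28 [ 0.39 -0.   -1.01  1.07 -0.29  0.  ]
[-28, -5, 100] 29 [ 0.48 -0.07 -1.    0.95 -0.37  0.06]
[-25, -5, 150] 31 [ 0.6  -0.18 -0.98  0.83 -0.52  0.1 ]
[0, -5, 180] 31 [ 0.65 -0.21 -0.89  0.7  -0.64  0.22]
```

The wrist force reads 146 N, and I don't know why, because the hand should be in free air. I'll check before going on.

```bash
python3 - <<'E'
from h import *
s,R,p=tool(); print(s['t'],s['force'],s['moment'],s['qd'].round(2),p,s['ee_rot'])
f=arm.grab_frame("scene");cv2.imwrite("pics/s5.png",f["image"][:,:,::-1])
s,R,p=tool(); print(s['t'],s['force'],p)
f=arm.grab_frame("top");cv2.imwrite("pics/t5.png",f["image"][:,:,::-1])
s,R,p=tool(); print(s['t'],s['force'],p)
E
```

```text
13.4 [ 45.99267894  40.39231097 132.18647411] [  9.88004141 -19.25615347   7.06620008] [-0.04  0.43  0.07  0.66 -0.31  0.22] [ 0.98572827 -0.00247668  0.59573098] [ 3.0747337  -0.4218632  -0.17583804]
13.45 [19.63049547 -1.15568262 -2.32268739] [ 0.98918116 -0.00217808  0.57735626]
13.5 [ 1.67838582  0.67366022 -7.43624999] [ 9.90336158e-01 -6.60668011e-04  5.75293574e-01]
```

View pics/s5.png

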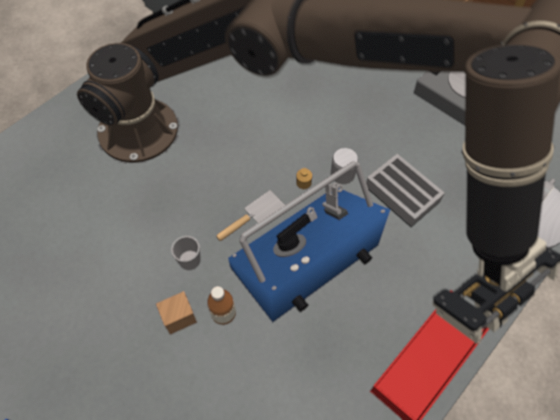

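View pics/t5.png

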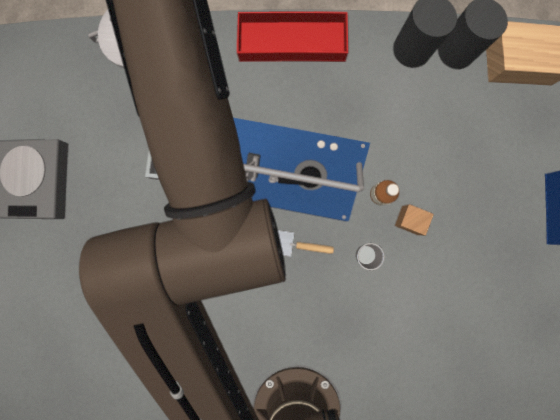

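Nothing was touched. It was an inertial jolt as the arm ran into joint 3's limit at speed, and the reading fell back to about 0 N within 0.1 s. I can't undo it, so I'll go in smaller steps from here and report it at the end.

```bash
python3 -m handwheel '[[2,0,0.8,0],[2,0,0.8,0],[2,0,0.8,0],[2,0,0.8,0],[2,0,0.8,0],[2,0,0.8,0]]'; python3 -c "
from h import *
print((B@tool()[1]).round(3))"
```

```text
t: 14.1
eef_pos: [1.0135, 0.0002, 0.5893]
ee_rot: [3.083, -0.519, -0.169]
force: [0.7, -0.5, -0.3]
width: 0.0005
[[ 0.996  0.016 -0.091]
 [ 0.011 -0.999 -0.053]
 [-0.092  0.051 -0.994]]
```

```bash
python3 -m handwheel '[[2,0,0.8,0],[2,0,0.8,0],[0,0,0,0],[-2,0,0,0],[-4,0,0,0],[-4,0,0,0],[-4,0,0,0],[-4,0,0,0],[-4,0,0,0],[-4,0,0,0],[-4,0,0,0],[-4,0,0,0],[-2,0,0,0],[0,0,0,0]]'; python3 -c "
from h import *
print(tool()[0]['force']); goto(10,-8,180);print((B@tool()[1]).round(3),tool()[0]['q'].round(2))"
```

```text
t: 15.5
eef_pos: [0.6675, 0.0, 0.5884]
ee_rot: [3.084, -0.55, -0.167]
force: [0.6, 0.6, 1.0]
width: 0.0003
[0.62005522 0.60003083 1.00861955]
tip [289.6 -26.1 181.1] -> shift cm [-22.14   5.91 -16.12]
[[ 0.998  0.015 -0.06 ]
 [ 0.012 -0.999 -0.05 ]
 [-0.061  0.049 -0.997]] [ 0.37  0.12 -0.12  0.41 -0.91  0.84]
```

```bash
python3 -m handwheel '[[-2.77,0.74,-2,0],[-2.77,0.74,-2,0],[-2.77,0.74,-2,0],[-2.77,0.74,-2,0],[-2.77,0.74,-2,0],[-2.77,0.74,-2,0],[-2.77,0.74,-2,0],[-1.5,0.4,-1.1,0],[0,0,0,0]]'; python3 -c "
from h import *
goto(-30,-8,100);print((B@tool()[1]).round(3),tool()[0]['q'].round(2))"
```

```text
t: 16.4
eef_pos: [0.4603, 0.0562, 0.4338]
ee_rot: [3.081, -0.546, -0.165]
force: [0.3, -0.6, 0.5]
width: 0.0004
tip [ 24.8  -8.7 177.2] -> shift cm [-0.05  0.08 -9.47]
[[ 0.998  0.018 -0.064]
 [ 0.014 -0.999 -0.052]
 [-0.065  0.051 -0.997]] [ 0.63 -0.17 -0.84  0.72 -0.68  0.24]
```

```bash
python3 -m handwheel '[[0,0,-2,0],[0,0,-2.5,0],[0,0,-2.5,0],[0,0,-2,0],[0,0,-0.5,0]]'; python3 -c "
from h import *
print(tool()[0]['force']); goto(-36,-8,37);print((B@tool()[1]).round(3),tool()[0]['q'].round(2))"
```

```text
t: 16.9
eef_pos: [0.4688, 0.0575, 0.347]
ee_rot: [3.079, -0.536, -0.167]
force: [0.7, -0.0, 0.4]
width: 0.0004
[ 0.70418811 -0.03318564  0.40458207]
tip [-20.   -6.4 101.6] -> shift cm [ 2.33 -0.59 -6.21]
[[ 0.997  0.016 -0.074]
 [ 0.012 -0.998 -0.055]
 [-0.075  0.054 -0.996]] [ 0.47 -0.06 -1.01  1.07 -0.42 -0.04]
```

```bash
python3 -m handwheel '[[0.6,-0.2,-1.5,0],[0.4,-0.2,-1.5,0],[0.2,-0.1,-1.5,0],[0,0,-1,0]]'; python3 -c "
from h import *
print(tool()[0]['force']); goto(-36,-8,37);print((B@tool()[1]).round(3),tool()[0]['q'].round(2))"
```

```text
t: 17.3
eef_pos: [0.4988, 0.0567, 0.3142]
ee_rot: [3.075, -0.506, -0.17]
force: [0.2, -0.4, -0.3]
width: 0.0006
[ 0.18324522 -0.43152904 -0.25192766]
tip [-19.8  -2.8  58.3] -> shift cm [-0.2  -0.49 -2.67]
[[ 0.994  0.017 -0.104]
 [ 0.01  -0.998 -0.061]
 [-0.104  0.06  -0.993]] [ 0.36  0.04 -1.01  1.25 -0.32 -0.14]
```

```bash
python3 -m handwheel '[[-1,0,-0.6,0],[-1,0,-0.6,0],[-1,0,-0.6,0]]'; python3 -c "
from h import *
print(tool()[0]['force']); goto(-36,-8,37);print((B@tool()[1]).round(3),tool()[0]['q'].round(2))"
```

```text
t: 17.6
eef_pos: [0.4825, 0.0604, 0.3136]
ee_rot: [3.071, -0.481, -0.172]
force: [-0.5, -0.5, -0.2]
width: 0.0004
[-0.46364172 -0.48562734 -0.15057866]
tip [-38.3  -3.1  68. ] -> shift cm [ 1.85 -0.84 -2.4 ]
[[ 0.991  0.017 -0.129]
 [ 0.009 -0.998 -0.066]
 [-0.13   0.065 -0.989]] [ 0.44  0.02 -1.01  1.09 -0.37 -0.07]
```

```bash
python3 -m handwheel '[[0.4,-0.3,-0.8,0],[0.4,-0.3,-0.8,0],[0.3,-0.2,-0.8,0]]'; python3 -c "
from h import *
print(tool()[0]['force']); goto(-30,-8,37);print((B@tool()[1]).round(3),tool()[0]['q'].round(2))"
```

```text
t: 17.9
eef_pos: [0.5005, 0.0542, 0.2972]
ee_rot: [3.069, -0.471, -0.172]
force: [-0.3, 0.7, 0.4]
width: 0.0005
[-0.34229012  0.73689785  0.37906659]
tip [-34.1  -6.2  44. ] -> shift cm [ 0.69 -0.31 -0.34]
[[ 0.99   0.018 -0.139]
 [ 0.009 -0.998 -0.068]
 [-0.14   0.066 -0.988]] [ 0.36  0.07 -1.01  1.22 -0.31 -0.12]
```

```bash
python3 -m handwheel '[[0.35,-0.2,-0.2,0],[0.35,-0.1,-0.14,0],[0.2,-0.04,0.14,0],[0.2,-0.04,0.14,0],[0.2,-0.04,0.14,0],[0,0,0,0]]'; python3 -c "
from h import *
print(tool()[0]['force']); goto(-19.5,-8,37);phi();phi('top')"
```

```text
t: 18.5
eef_pos: [0.5123, 0.05, 0.297]
ee_rot: [3.069, -0.468, -0.172]
force: [-0.5, -0.5, -2.0]
width: 0.0007
[-0.51855896 -0.47923935 -2.02461629]
tip [-24.5  -8.4  36.8] -> shift cm [ 0.4  -0.04  0.31]
scene phi bar med 1.578 mid 1.538 n 66 blade 1.522 n 23
top phi bar med 1.504 mid 1.491 n 61 blade 1.491 n 16
```

```bash
python3 -m handwheel '[[0.16,-0.03,0.12,0],[0.16,-0.03,0.12,0],[0,0,0,0]]'; python3 - <<'E'
from h import *
print(tool()[0]['force']); goto(-19.5,-8,37);phi();phi('top')
f=arm.grab_frame("scene");cv2.imwrite("pics/s6.png",cv2.resize(f["image"][120:320,200:470],None,fx=2.8,fy=2.8,interpolation=2)[:,:,::-1])
f=arm.grab_frame("wrist");cv2.imwrite("pics/w6.png",f["image"][:,:,::-1])
E
```

```text
t: 18.9
eef_pos: [0.5159, 0.0495, 0.2997]
ee_rot: [3.069, -0.469, -0.172]
force: [-2.7, 2.0, -2.3]
width: 0.0005
[-2.68514885  2.0151605  -2.2537904 ]
tip [-19.8  -8.   36.8] -> shift cm [0.02 0.   0.03]
scene phi bar med 1.678 mid 1.618 n 74 blade 1.607 n 18
top phi bar med 1.544 mid 1.539 n 32 blade 1.566 n 15
```

View pics/s6.png

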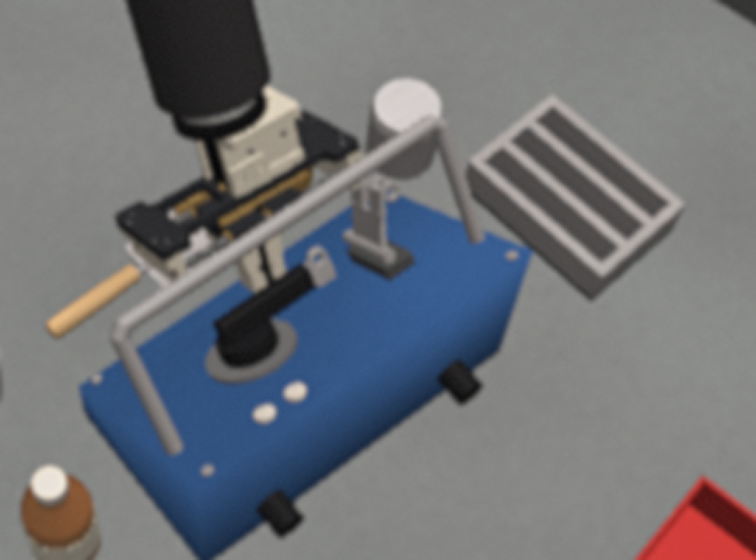

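View pics/w6.png

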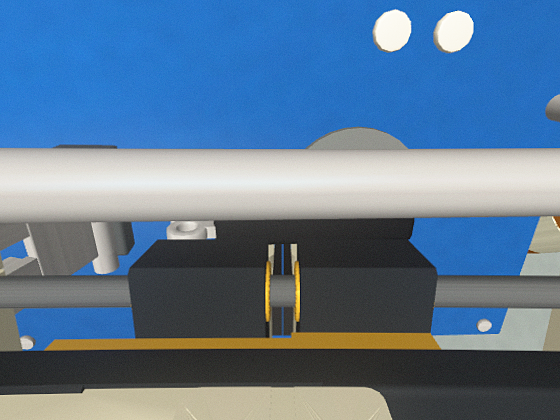

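The scene crop shows the handle near off with the fingers behind it and the gripper clear of the guard. The wrist view shows the blade eye at (188,230). Next I go round to the +u side of the hasp.

```bash
python3 -m handwheel '[[-0.4,0.1,-0.3,0],[-0.4,0.1,-0.3,0],[-0.4,0.1,-0.2,0],[-0.4,1.65,1.7,0],[-0.4,1.65,1.7,0],[-0.4,1.65,1.7,0],[0.5,2.7,0,0],[0.5,2.7,0,0],[0.5,2.7,0,0],[0.6,3.0,0,0],[0,0,0,0]]';  python3 - <<'E'
from h import *
print(tool()[0]['force'],(B@tool()[1]).round(3)[:,2]); goto(-22,155,60); phi();phi('top')
f=arm.grab_frame("wrist");cv2.imwrite("pics/w7.png",f["image"][:,:,::-1]); q=vuw(cloud(f)); m=f["depth"]>0
def col(u0,u1,w0,w1):
    k=m&(q[...,1]>u0)&(q[...,1]<u1)&(q[...,2]>w0)&(q[...,2]<w1)&(abs(q[...,0])<32); v=q[k][:,0]; print(len(v),np.histogram(v,bins=np.arange(-28,32,2))[0])
print(np.arange(-28,30,2));col(108,130,50,85); col(86,106,45,85); col(22,50,44,60);col(30,50,20,60)
E
```

```text
t: 20.2
eef_pos: [0.5145, 0.2161, 0.344]
ee_rot: [3.07, -0.469, -0.17]
force: [-0.5, -1.3, -0.0]
width: 0.0007
[-0.54012844 -1.28656135 -0.01919619] [-0.14  -0.067 -0.988]
tip [-20.2 155.8  91.2] -> shift cm [ 1.6  -0.37 -2.66]
scene phi bar med 1.682 mid 1.675 n 69 blade 1.598 n 18
top phi bar med 1.531 mid 1.532 n 39 blade 1.565 n 18
[-28 -26 -24 -22 -20 -18 -16 -14 -12 -10  -8  -6  -4  -2   0   2   4   6
   8  10  12  14  16  18  20  22  24  26  28]
1193 [  0   0   0   0   0   0   0   0   0  25 141 234 205   0   0   0   0  81
 180 326   1   0   0   0   0   0   0   0   0]
1124 [  0   0   0   0  15  31  30  40  27  36  40  58 242   6   0   0   0  36
  41 134  41  41  42  43  48 173   0   0   0]
305 [  0   0   0   0   0   0   0   0   0   0   2   4  66  91 121  18   3   0
   0   0   0   0   0   0   0   0   0   0   0]
746 [  0   0   0   0   0   0   0   0   0   0   0   7 121 173 377  68   0   0
   0   0   0   0   0   0   0   0   0   0   0]
```

View pics/w7.png

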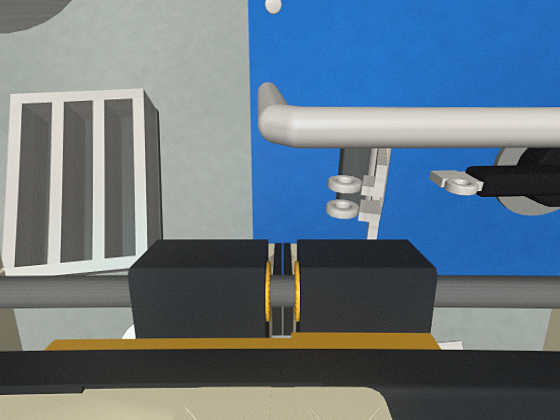

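```bash
python3 -m handwheel '[[0.8,-0.18,-1.3,0],[0.8,-0.18,-1.3,0],[-0.14,-0.8,0,0],[-0.14,-0.8,0,0],[-0.14,-0.8,0,0],[-0.14,-0.8,0,0],[-0.14,-0.8,0,0],[0,0,0,0]]';  python3 - <<'E'
from h import *
print(tool()[0]['force']); goto(-22,95,60)
f=arm.grab_frame("scene");cv2.imwrite("pics/s8.png",cv2.resize(f["image"][120:320,200:470],None,fx=2.8,fy=2.8,interpolation=2)[:,:,::-1])
E
```

```text
t: 21.15
eef_pos: [0.522, 0.1681, 0.3177]
ee_rot: [3.069, -0.468, -0.173]
force: [0.4, 0.1, -0.5]
width: 0.0005
[ 0.37549506  0.13181643 -0.47966441]
tip [-22.3 109.5  60.5] -> shift cm [-0.21 -1.43 -0.02]
```

View pics/s8.png

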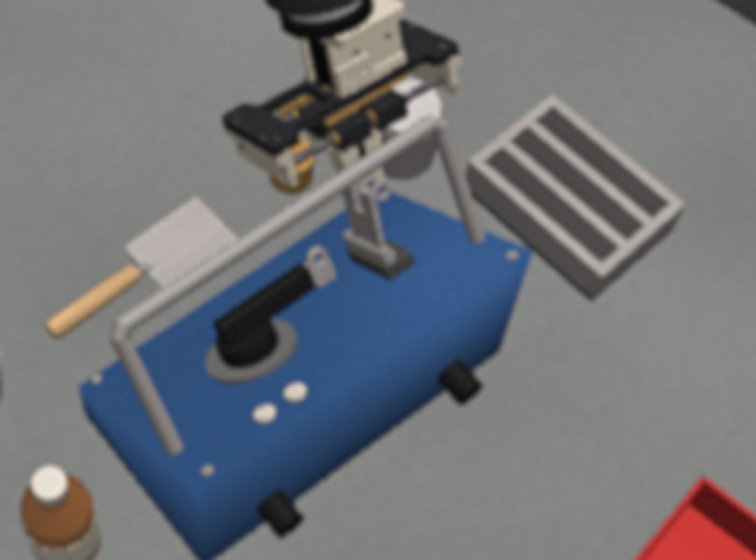

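```bash
python3 -m handwheel '[[-0.1,-0.6,0,0],[-0.1,-0.6,0,0],[-0.1,-0.6,0,0],[-0.1,-0.6,0,0],[0,0,0,0],[0,0,0,0]]';  python3 - <<'E'
from h import *
print(tool()[0]['force']); goto(-22,80,60)
f=arm.grab_frame("scene");cv2.imwrite("pics/s9.png",cv2.resize(f["image"][120:320,200:470],None,fx=2.8,fy=2.8,interpolation=2)[:,:,::-1])
E
```

```text
t: 21.8
eef_pos: [0.5183, 0.1449, 0.3171]
ee_rot: [3.068, -0.468, -0.173]
force: [-2.0, -0.3, 0.9]
width: 0.0003
[-2.02401212 -0.330229    0.8797623 ]
tip [-22.3  85.9  59.7] -> shift cm [-0.1  -0.59  0.04]
```

View pics/s9.png

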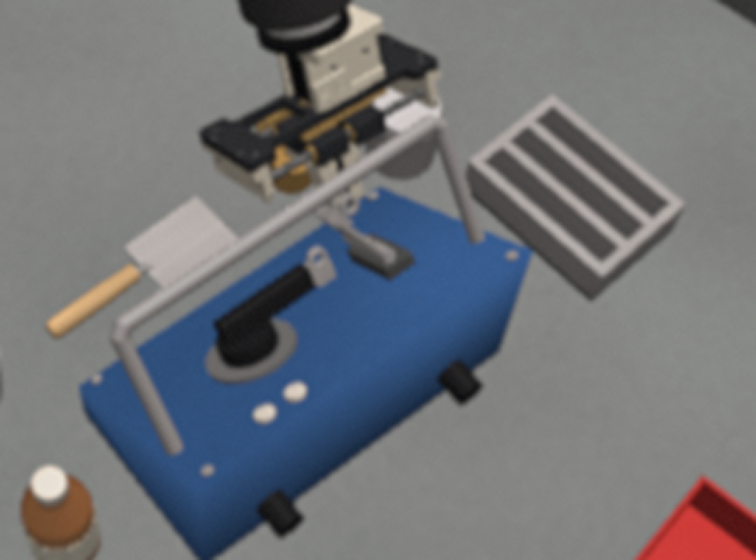

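The crop shows the hasp at about 1.1 rad, still leaning on the finger, so I'll keep pushing.

```bash
python3 -m handwheel '[[-0.1,-0.5,0,0],[-0.1,-0.5,0,0],[-0.1,-0.5,0,0],[0,0,0,0],[0,0,0,0]]';  python3 - <<'E'
from h import *
print(tool()[0]['force']); goto(-22,80,60)
f=arm.grab_frame("scene");cv2.imwrite("pics/s10.png",cv2.resize(f["image"][120:320,200:470],None,fx=2.8,fy=2.8,interpolation=2)[:,:,::-1])
f=arm.grab_frame("wrist");cv2.imwrite("pics/w10.png",f["image"][:,:,::-1])
E
```

```text
t: 22.35
eef_pos: [0.5155, 0.1301, 0.3175]
ee_rot: [3.069, -0.468, -0.173]
force: [0.2, -1.2, 0.8]
width: 0.0004
[ 0.21822899 -1.20329785  0.76214261]
tip [-22.  71.  60.] -> shift cm [ 0.17  0.89 -0.  ]
```

View pics/s10.png

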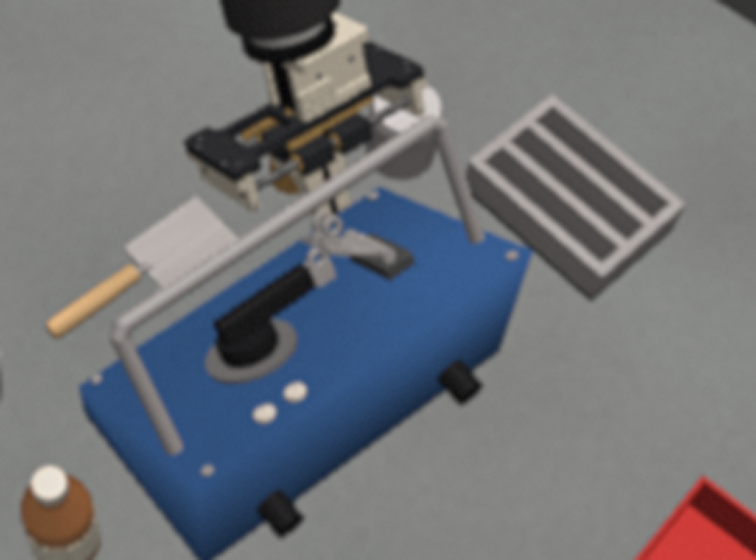

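View pics/w10.png

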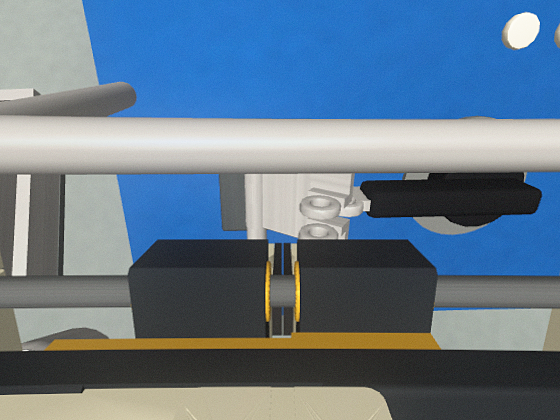

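```bash
python3 - <<'E'
from h import *
f=arm.grab_frame("wrist"); q=vuw(cloud(f)); m=f["depth"]>0
im=f["image"]; cv2.imwrite("pics/w10c.png",cv2.resize(im[160:245,220:420],None,fx=4,fy=4,interpolation=2)[:,:,::-1])
for px in ((305,205),(335,205),(305,233),(333,233),(350,185),(344,225),(340,218),(355,209),(364,200),(270,190)): print(px,q[px[1],px[0]].round(1))
phi();phi('top')
E
```

```text
(305, 205) [11.6 62.6 69.7]
(335, 205) [12.  49.5 71. ]
(305, 233) [-3.6 61.6 67.5]
(333, 233) [-3.6 48.5 68. ]
(350, 185) [16.3 39.8 57.3]
(344, 225) [-3.9 41.3 59.3]
(340, 218) [-3.7 41.5 51.6]
(355, 209) [ 0.7 33.9 50.4]
(364, 200) [ 1.9 26.8 41.5]
(270, 190) [ 4.  76.7 31.2]
scene phi bar med 1.683 mid 1.666 n 66 blade 1.609 n 44
top phi bar med 1.533 mid 1.537 n 39 blade 1.534 n 34
```

View pics/w10c.png

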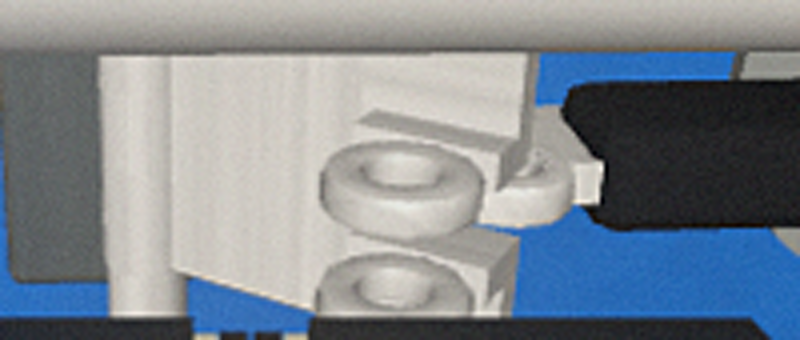

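```bash
python3 -m handwheel '[[-0.56,0.1,0.82,0],[-0.57,0.1,0.82,0],[-0.48,-1.52,-0.14,0],[-0.48,-1.52,-0.14,0],[-0.48,-1.52,-0.14,0],[-0.48,-1.52,-0.14,0],[-0.48,-1.52,-0.14,0],[0,0,0,0]]';  python3 - <<'E'
from h import *
print(tool()[0]['force'],tool()[0]['q'].round(2),(B@tool()[1]).round(3)[:,2]); goto(-32,-8,38)
E
```

```text
t: 23.4
eef_pos: [0.4787, 0.0534, 0.3258]
ee_rot: [3.068, -0.467, -0.175]
force: [-0.0, 1.1, 0.1]
width: 0.0004
[-0.02739838  1.0944132   0.07514108] [ 0.5  -0.01 -0.98  0.94 -0.43  0.05] [-0.143 -0.071 -0.987]
tip [-35.9 -11.5  79.7] -> shift cm [ 2.73 -0.14 -3.2 ]
```

```bash
python3 -m handwheel '[[0.7,-0.05,-1.07,0],[0.9,-0.05,-1.07,0],[1,-0.05,-1.07,0],[0,0,0,0]]';  python3 - <<'E'
from h import *
print(tool()[0]['force'],tool()[0]['q'].round(2),(B@tool()[1]).round(3)[:,2]); goto(-20,-8,38)
E
```

```text
t: 23.8
eef_pos: [0.5064, 0.0538, 0.293]
ee_rot: [3.067, -0.465, -0.173]
force: [-0.7, -1.0, -0.1]
width: 0.0002
[-0.71038533 -1.01850227 -0.12648386] [ 0.34  0.08 -1.01  1.23 -0.31 -0.13] [-0.144 -0.071 -0.987]
tip [-32.6  -6.1  37.3] -> shift cm [ 0.94 -0.37  0.78]
```

```bash
python3 -m handwheel '[[0.32,-0.16,0.26,0],[0.32,-0.16,0.26,0],[0.3,-0.05,0.22,0],[0,0,0,0]]';  python3 - <<'E'
from h import *
print(tool()[0]['force']); goto(-18,-8,38)
E
python3 -m handwheel '[[0.08,-0.015,0.06,0],[0,0,0,0],[0.08,-0.015,0.06,0],[0,0,0,0]]';  python3 - <<'E'
from h import *
print(tool()[0]['force']); goto(-18,-8,38)
def hasp(show=None):
    f=arm.grab_frame("scene")
    if show: cv2.imwrite(show,cv2.resize(f["image"][180:250,280:370],None,fx=7,fy=7,interpolation=2)[:,:,::-1])
    q=vuw(cloud(f)); k=(f["depth"]>0)&(abs(q[...,0])<30)&(q[...,1]>30)&(q[...,1]<62)&(q[...,2]>40)&(q[...,2]<100); print("top w",np.percentile(q[k][:,2],[50,90,98]))
hasp("pics/h1.png")
E
```

```text
t: 24.2
eef_pos: [0.5155, 0.0512, 0.3023]
ee_rot: [3.069, -0.468, -0.172]
force: [0.2, 0.1, -0.5]
width: 0.001
[ 0.23306725  0.11861055 -0.50955452]
tip [-19.1  -6.6  39.4] -> shift cm [ 0.14 -0.17 -0.05]
t: 24.6
eef_pos: [0.5165, 0.051, 0.3027]
ee_rot: [3.069, -0.467, -0.171]
force: [-5.8, 4.0, -0.2]
width: 0.0004
[-5.82726776  3.95089681 -0.19206381]
tip [-18.2  -6.5  39.2] -> shift cm [ 0.05 -0.16 -0.09]
top w [47.39427096 49.64103457 50.85252902]
```

View pics/h1.png

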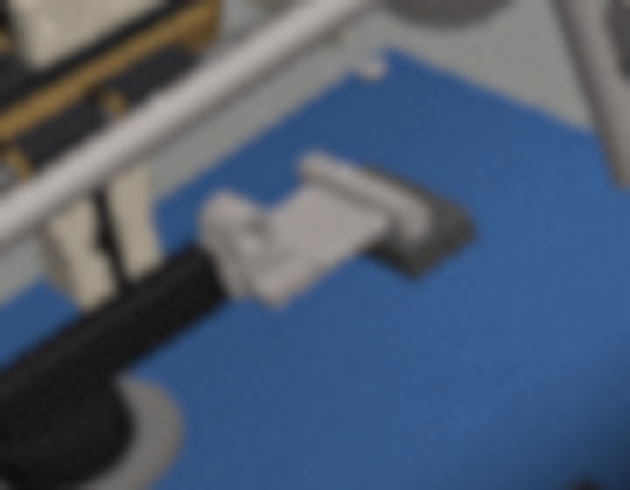

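The crop shows the hasp plate lying flat, with the blade between its ears at (235,225). The highest point is at w ≈ 50, so it has dropped home. I'll back off gently and check.

```bash
python3 -m handwheel '[[-0.2,0.04,-0.14,0],[-0.4,0.08,-0.2,0],[-0.5,0.1,-0.3,0],[-0.5,0.1,1,0],[-0.5,0.1,2,0],[-0.5,0.1,2,0],[-0.3,-2,2,0],[0,-3,2,0],[0,-3,2,0],[0,-3,2,0],[0,0,0,0]]';  python3 - <<'E'
from h import *
print(tool()[0]['force'],vuw(tool()[2]+.178*tool()[1][:,2]))
phi();phi('top')
for n,c in(("scene",(180,250,280,370)),("top",(130,215,200,340))):
    f=arm.grab_frame(n); cv2.imwrite(f"pics/{n}11.png",cv2.resize(f["image"][c[0]:c[1],c[2]:c[3]],None,fx=5.5,fy=5.5,interpolation=2)[:,:,::-1])
    q=vuw(cloud(f)); k=(f["depth"]>0)&(abs(q[...,0])<30)&(q[...,1]>28)&(q[...,1]<84)&(q[...,2]>15)&(q[...,2]<100); P=q[k]; print(n,len(P),"w pct",np.percentile(P[:,2],[5,25,50,75,98]).round(1))
    for a in range(30,84,8):
        j=(P[:,1]>a)&(P[:,1]<a+8); print(a,j.sum(),np.percentile(P[j,2],[10,50,95]).round(1) if j.sum()>3 else '')
cv2.imwrite("pics/wr11.png",arm.grab_frame("wrist")["image"][:,:,::-1])
cv2.imwrite("pics/sf11.png",arm.grab_frame("scene")["image"][:,:,::-1])
E
```

```text
t: 25.75
eef_pos: [0.4883, -0.0559, 0.43]
ee_rot: [3.071, -0.473, -0.176]
force: [-0.0, 0.4, -0.9]
width: 0.0004
[-0.0331292   0.40514398 -0.86924039] [  48.81642116 -116.76334995  148.17059444]
scene phi bar med 1.711 mid 1.700 n 70 blade 1.688 n 39
top phi bar med 1.554 mid 1.540 n 26 blade 1.535 n 27
scene 310 w pct [21.2 23.7 25.3 30.  48.1]
30 57 [24.2 34.2 48.8]
38 44 [21.3 30.3 47.4]
46 23 [22.8 24.4 27.4]
54 35 [22.6 24.5 26.1]
62 35 [22.4 23.8 25.1]
70 46 [21.6 24.  26.9]
78 44 [24.  26.9 30.2]
top 266 w pct [21.6 23.4 25.2 27.1 49.4]
30 35 [22.9 27.3 50.7]
38 38 [22.1 25.1 48.1]
46 33 [22.3 24.2 26.6]
54 32 [23.  24.5 26.8]
62 37 [22.4 24.  26.8]
70 34 [21.9 25.1 27.6]
78 46 [23.2 27.  29.9]
```

View pics/scene11.png

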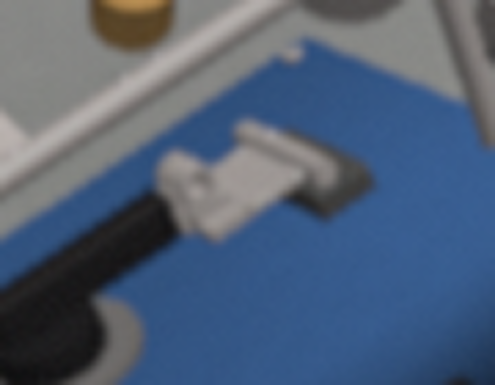

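View pics/wr11.png

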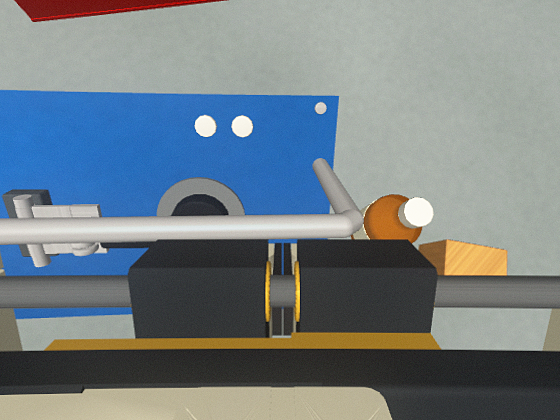

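View pics/sf11.png

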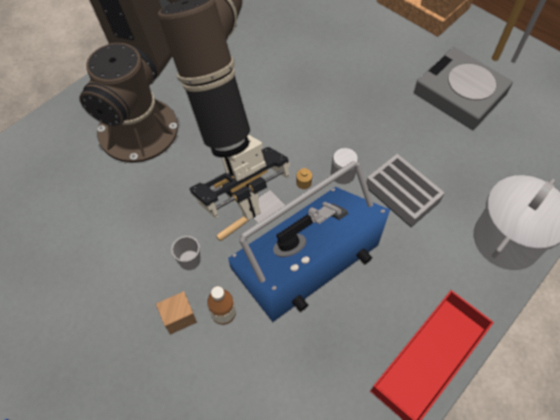

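```bash
python3 -m handwheel '[[0,0,3,0],[0,0,4,0],[0,0,3,0],[0,0,0,0],[0,0,0,0]]';  python3 - <<'E'
from h import *
s=arm.get_state(); print(s['t'],s['force'],s['qd'].round(3))
f=arm.grab_frame("scene"); a=cv2.imread("pics/scene0.png").astype(int); b=f["image"][:,:,::-1].astype(int)
d=(cv2.blur(abs(a-b).max(-1).astype(np.uint8),(3,3))>40).astype(np.uint8); d[:, :]=d
n,l,st,c=cv2.connectedComponentsWithStats(d); print([(st[i][:5].tolist()) for i in range(1,n) if st[i][4]>15])
q=vuw(cloud(f)); k=(f["depth"]>0)&(abs(q[...,0])<30)&(q[...,1]>46)&(q[...,1]<76)&(q[...,2]>15)&(q[...,2]<100); print(np.median(q[k][:,2]))
arm.job_done()
E
```

```text
t: 26.55
eef_pos: [0.4881, -0.0535, 0.5265]
ee_rot: [3.069, -0.468, -0.172]
force: [0.4, 0.4, -1.5]
width: 0.0003
26.55 [ 0.38258928  0.4025665  -1.50958475] [-0.004  0.013 -0.038 -0.006  0.005 -0.001]
[[54, 0, 53, 87, 3096], [121, 0, 168, 192, 11135], [133, 79, 32, 43, 429], [80, 89, 45, 35, 584], [230, 129, 15, 9, 48], [326, 186, 16, 19, 181], [277, 206, 58, 28, 668], [277, 233, 4, 5, 17]]
24.41486627262573
the job is handed in; nothing more can be done
```

The handle is at off and the hasp lies fully home over the blade, but one wrist-force reading on the way passed the 120 N limit. I handed the job in at 26.6 s, with the robot touching nothing.

**How it was done:**
- **Tilt:** The interface only shifts the tool and turns it about z. To pass in front of the guard, I pushed the arm past its reach limit in free air, which left the tool tilted about 27 deg.
- **Handle:** I swung it from about 0.43 rad round to off with the closed fingers.
- **Hasp:** I tipped it over from its outer side. It rode up on the blade, so I inched the handle a few millimetres up-slope until the hasp dropped by itself, then backed away.

**Last checks:**
- **Hasp:** The plate's surface is flat at w of about 24 to 25 mm from the hinge to the ears, with the blade between the ears. It was unchanged after I withdrew.
- **Padlock holes:** I did not measure their alignment directly. It follows from the hasp being home, with 2 mm of play each way.
- **Bystanders:** Comparing the scene picture with the first one shows changes only at the arm, handle and hasp.

**What disagreed or went wrong:**
- **Wrist force:** While renewing the tilt at about 13.4 s, the arm ran into joint 3's limit too fast and the reading jumped to about 146 N. The hand was in free air and it was back near zero within 0.1 s, but this may count against the 120 N limit. Handle contact forces I read stayed at about 7 N or less.
- **Handle angle:** The two cameras disagree on the final angle: about 1.54 rad from the top view and 1.69 to 1.71 from the scene view. I relied on the hasp lying flat instead.

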